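# Fit a lens into its cell and screw the retaining ring down

## Task

Fit the mounted lens into the inspection lamp's lens cell, flange down, so that it lies square on the sprung seat, and let go of it. Then put the eight-sided retaining ring over the lens barrel with its lugs in the gaps of the cell's thread and screw it down clockwise until it is just snug, the seat spring pressed home to its stop, and leave it so. Be gentle: stop turning as soon as it tightens, force neither the lens nor the ring against the cell or each other, and leave the standing loupe alone.

Things in the scene. Friction and masses are not known exactly. Their poses are not given: they have to be found in the camera images.
- cell: dark steel lens cell of an inspection lamp, fixed upright on the bench: foot 100 mm across, 8 mm thick; round body 68 mm across (fins 72), rim 34 mm high. Origin: centre of its underside, z up. Inside, a pocket 44 mm across with its mouth 19 mm above the origin; above it a bore 58 mm across with three thread ramps of bare metal that leave 49 mm free
- thread (a point): centre of the cell's rim, axes of the cell. Ramps: each 75 deg long, clockwise from above its underside falls evenly from 32 to 26 mm above the bench (tops up to 36). Three gaps of 45 deg, middles at 0, 120, 240 deg from the x axis, each marked by a bright line on the rim. Clockwise draws the ring down 0.08 mm per degree; friction holds it when let go
- lens: lens in a steel mount, about 0.1 kg, standing upright: flange 42 mm across, 10 mm thick, foot chamfered; barrel 28 mm across above it, up to 44 mm height, glass on top. Origin: centre of the flange's underside, z up along the barrel
- seat_top (a point): point on the cell's axis, 14 mm above its origin, about level with the top of the sprung brass ring seat at the bottom of the pocket. The seat's free top lies anywhere from 13.2 to 15 mm above the cell's origin (shims, cannot be seen); it gives way by 2 mm at 3 N per mm down to a solid stop (6 N): beyond it the force rises steeply, and the ring is snug when it bears on the lens with 10 to 20 N
- lens_top (a point): centre of the barrel's top, 44 mm above the lens's origin. With the lens seated only the barrel's top 20 mm stand clear of the cell: grip there
- ring: bare aluminium retaining ring, about 0.12 kg, standing upright: hole 34 mm across; skirt 45 mm across from 0 to 16.5 mm height; eight-sided head from 16.5 to 32.5 mm. Three round lugs 6 mm thick stick out of the skirt to 55 mm across at 0, 120, 240 deg from the x axis, centred 3.5 mm above the underside. Origin: centre of the skirt's underside, z up
- ring_head (a point): centre of the head's top, 32.5 mm above the ring's origin, same axes; head 56 mm across flats, flats facing 0, 45, 90 .. deg from the x axis, a dark dot above each lug. Lying on the seated lens the ring's origin is 23.2 to 25 mm above the cell's, snug it is 2 mm lower. That takes 50 to 85 deg from the gaps' middles; at snug it stops sinking and the load on the turning hand rises
- loupe: standing black loupe, 37 mm across, 38 mm high, a bystander; origin: centre of its underside
Not all that is in view belongs to the job. Leave any orange look-alike of the lens alone.

How it is judged:
On the way, in this order (a step that is already met when the one before it is completed fails the run):
1. the lens stands in the cell on the seat, let go of, before the ring is put on (horizontal distance between lens and cell below 0.003 m and z of lens in the frame of cell below 0.0165 m and angle between lens's own z axis and vertical below 0.06 rad and contact force between lens and the fingers below 0.1 N and distance between ring and cell above 0.05 m), for 0.2 s.
2. the ring is over the barrel with its lugs in the gaps, below the start of the thread (horizontal distance between ring and cell below 0.004 m and z of ring in the frame of cell below 0.027 m and angle between ring's own z axis and vertical below 0.08 rad), for 0.05 s.
At the end, for the whole second after the job is handed in: Ring clamps the lens with over 8 N (the seat's stop is met at 6 N), held by the thread alone; lens within 3 mm and ring within 4 mm of the cell's axis, both within 0.05 rad of upright and at rest; ring's underside less than 23.8 mm and lens's less than 13.8 mm above the cell's underside (contact force between lens and ring above 8 N and horizontal distance between lens and cell below 0.003 m and angle between each of lens, ring's own z axis and vertical below 0.05 rad and horizontal distance between ring and cell below 0.004 m and z of ring in the frame of cell below 0.0238 m and z of lens in the frame of cell below 0.0138 m and linear speed of each of ring, lens below 0.01 m/s); the robot touches nothing.
It fails at once if the lens is pressed by more than 28 N by the ring (contact force between lens and ring above 28 N).
It fails at once if the lens is pressed by more than 40 N against the cell (contact force between lens and cell above 40 N).
It fails at once if the ring is forced against the cell's thread with more than 60 N (contact force between ring and cell above 60 N).
It fails at once if the loupe is moved more than 20 mm (distance of loupe from where it was at the start of the episode above 0.02 m).
It also fails if it takes over 72 s, if anything falls off the work surface, if the arm or the gripper's body presses on something with over 40 N, if the wrist force passes 120 N, or if a joint passes its speed limit or range.

## Robot

A 6-joint arm with a two-finger parallel gripper is mounted at the origin on a cart in front of the work surface, level with it; the furniture and walls round the work are solid. World frame = base frame: x ahead of the robot, y to its left, z up, the work surface at z = 0. Lengths are in m, angles in rad, forces in N, time in s.
With the tool pointing down it reaches from about 0.35 to 0.925 m from the base axis. Payload 6.4 kg.
Tool frame: the origin (TCP) lies on the centre line of the jaws, within the pads' length; the fingertips stand 14 mm ahead of it and the grasp point (between the pads) lies 5 mm behind it; z points along the fingers, y is the line along which they close (so a half turn about z gives the same grasp; the last joint's range is limited). The gripper opens to 94 mm and grips with 3 to 60 N. Pads are 16 mm wide; open, the fingers measure 119 mm over their backs; the gripper's body (75 mm by 177 mm) begins 78 mm behind the grasp point.
Start: joints at [0.948, 0.245, 1.558, -0, 1.339, -0.174], TCP at [0.282, 0.586, 0.219] pointing down, gripper open.
Joint ranges: [-3.13, 3.13], [-1.02, 2.26], [0.13, 2.54], [-0.95, 4.09], [0.21, 2.88], [-2.74, 2.74]. Speed limits (rad/s): [2.57, 2.57, 3.14, 3.14, 3.14, 3.14].

## Interface

Orientations are given as a unit quaternion [w, x, y, z].
In Python, from cell import manip gives the robot as it stands.
- The arm moves only by the tool servo_tool, never from a script. Its argument "motion" is a list of rows, each an object of numbers: "grip": the finger opening in mm, from 0 to 94; "x", "y", "z": the shift along the world's x, y, z in units of 25 mm (1.0 is 25 mm); "rx", "ry", "rz": the turn, a rotation vector about the world's x, y, z in rad. A call has exactly 10 rows; each row is the pose to reach, as a shift and turn from the pose commanded when the call began; what a row does not reach only later rows make up. A row lasts 1/12 s, in which the tool goes at most 41.7 mm and 7.16 degrees, less where a joint would pass 70% of its speed; a pose out of reach is approached as far as the arm can. A call with a gripper value outside its range is refused whole. The fingers move at their own pace and stop on an object; "grip_force" is the grip in N (left out, the last holds). Time passes only in rows, so rows that repeat a pose let the fingers close, or fill a call up. It gives the time, the measured TCP pose, the force, the opening and the grip force at its end, in the units of the state.
- manip.get_obs(): the state, without advancing time (a new reading comes with each control period).
- manip.get_image(name): name is "side" or "top"; returns a dict with "image" (384x512x3 uint8, blue, green, red), "fx", "fy", "cx", "cy" (pixels), "distortion" ([k1, k2, p1, p2, k3] as OpenCV has them; the pictures are not rectified), "R" (3x3) and "t" (3): a world point X has camera coordinates R X + t. Camera axes: x right, y down, z forward; pixel columns grow to the right and rows downward; lengths in m; the calibration is good to about 2 mm. A picture is of the moment at which its call begins. There is no depth.
- manip.job_done(): hands the job in; it is judged then, once.
The state is a dict: "time": time; "qpos": joint angles; "qvel": joint speeds; "joint_efforts": joint torques, N m; "ee_pos": TCP position; "orientation": TCP orientation; "contact_force": force on the tool from outside, world axes, zero at the start; "wrist_torque": the same for the moment, N m; "opening": opening from 0.0 (shut) to 1.0 (fully open); "gripper_force": force on a finger pad.
Only numpy, scipy, OpenCV 4.12 (cv2) and the standard library are available. Lean on these libraries where they do the work, as an engineer would, in place of code of your own. Each camera call takes 0.05 s, during which the arm holds its last target. There are 200 camera calls.

## Working session

There is one attempt and no reset: what is moved stays moved. The work goes in short steps, Python scripts to look and compute and a tool call to move; the robot and the scene stay as the last step left them, time stands still between calls to the robot, and variables do not carry over. Pictures are saved under pics/ and viewed, at most 10 in all, crops included, and the job is handed in when it is done.

Besides the shell and the picture viewer there is one more tool, called after "Request:" as name(argument=value, ...), one argument or row to a line, values as JSON. servo_tool: Moves the arm, as the interface text tells. Its arguments: {"type":"object","properties":{"motion":{"type":"array","items":{"type":"object","properties":{"grip":{"type":"number"},"x":{"type":"number"},"y":{"type":"number"},"z":{"type":"number"},"rx":{"type":"number"},"ry":{"type":"number"},"rz":{"type":"number"}}}},"grip_force":{"type":"number"}},"required":["motion"]}

```bash
ls; mkdir -p pics
python3 - <<'E'
from cell import manip
import cv2,numpy as np
np.set_printoptions(precision=4,suppress=True)
o=manip.get_obs();print(o)
for n in("side","top"):
    d=manip.get_image(n);cv2.imwrite(f"pics/{n}0.png",d["image"])
    print(n,[d[k] for k in("fx","fy","cx","cy","distortion")],d["R"],d["t"], -np.array(d["R"]).T@d["t"])
E
```

```text
pics
{'time': 0.0, 'qpos': array([ 0.9479,  0.2458,  1.559 , -0.    ,  1.3387, -0.1741]), 'qvel': array([ 0.0013,  0.0009, -0.0008,  0.0011, -0.001 , -0.0009]), 'joint_efforts': array([ -0.0023, -41.585 , -31.4591,   0.0683,   0.0333,  -0.0002]), 'ee_pos': array([0.2817, 0.5852, 0.2184]), 'orientation': array([-0.0004,  0.2225,  0.9749, -0.0009]), 'contact_force': array([-0.2365,  0.7192, -0.2443]), 'wrist_torque': array([ 0.028 , -0.0012,  0.0399]), 'gripper_force': 0.0, 'opening': 1.000676368233928}
side [384.8869474224502, 384.8869474224502, 263.87288472407886, 186.38875289653777, array([-0.0598,  0.    ,  0.    ,  0.    ,  0.    ])] [[ 0.947  -0.3212 -0.0069]
 [-0.2203 -0.6334 -0.7418]
 [ 0.2339  0.704  -0.6706]] [-0.5002  0.2249  0.6879] [ 0.3624 -0.5025  0.6247]
top [425.5876064771753, 425.5876064771753, 252.57282169689893, 198.16475911454506, array([-0.0981,  0.    ,  0.    ,  0.    ,  0.    ])] [[-0.0044 -0.999   0.0434]
 [-0.9817 -0.004  -0.1906]
 [ 0.1905 -0.0434 -0.9807]] [0.0663 0.5606 0.8483] [0.389  0.1054 0.9359]
```

View pics/side0.png

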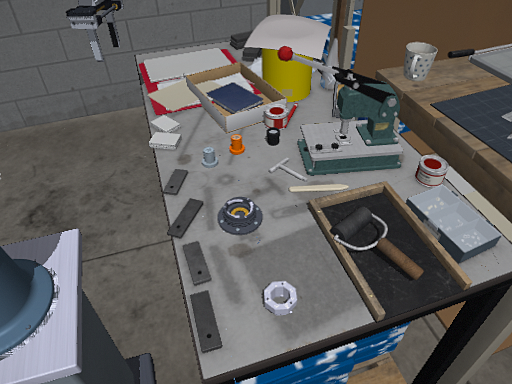

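View pics/top0.png

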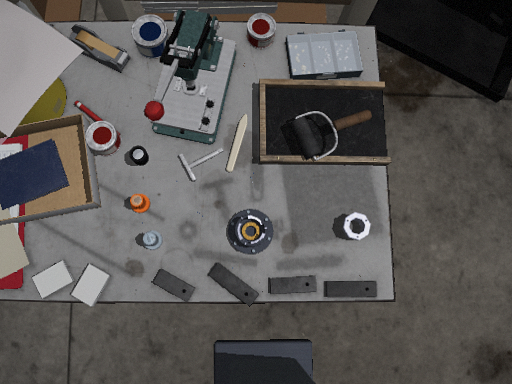

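The steel lens is at side (209,156) / top (151,240). An orange look-alike stands at side (237,144) / top (140,203) and the black loupe at side (273,136) / top (138,155). The cell is at side (241,214) / top (250,231) and the ring at side (280,297) / top (357,226). I take the bluish-steel piece as the lens, because the description says steel and rules out the orange one. One crop should confirm it.

```bash
cat > h.py <<'E'
import cv2,numpy as np
from cell import manip
np.set_printoptions(precision=4,suppress=True)
def grab(n,save=None):
    d=manip.get_image(n); d["K"]=np.array([[d["fx"],0,d["cx"]],[0,d["fy"],d["cy"]],[0,0,1]])
    d["R"]=np.array(d["R"]);d["t"]=np.array(d["t"])
    if save: cv2.imwrite(f"pics/{save}.png",d["image"])
    return d
def ray(d,uv):
    p=cv2.undistortPoints(np.array([[uv]],float),d["K"],d["distortion"])[0,0]
    v=d["R"].T@np.r_[p,1]; return -d["R"].T@d["t"],v/np.linalg.norm(v)
def plane(d,uv,z):
    c,v=ray(d,uv); return c+v*(z-c[2])/v[2]
def two(a,ua,b,ub):
    c1,v1=ray(a,ua);c2,v2=ray(b,ub)
    s=np.linalg.lstsq(np.c_[v1,-v2],c2-c1,rcond=None)[0]
    p,q=c1+s[0]*v1,c2+s[1]*v2; return (p+q)/2,np.linalg.norm(p-q)
def proj(d,X):
    return cv2.projectPoints(np.atleast_2d(np.array(X,float)),cv2.Rodrigues(d["R"])[0],d["t"],d["K"],d["distortion"])[0][:,0]
def crop(im,c,h,size=266):
    x,y=c; return cv2.resize(im[y-h:y+h,x-h:x+h],(size,size),interpolation=cv2.INTER_CUBIC)
E
python3 - <<'E'
from h import *
s=cv2.imread("pics/side0.png");t=cv2.imread("pics/top0.png")
m=np.vstack([np.hstack([crop(s,c,h) for c,h in[((220,152),30),((241,214),30),((280,297),30)]]),
 np.hstack([crop(t,c,h) for c,h in[((148,225),30),((250,231),30),((357,226),30)]])])
cv2.imwrite("pics/m0.png",m)
E
```

```text
(no output)
```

View pics/m0.png

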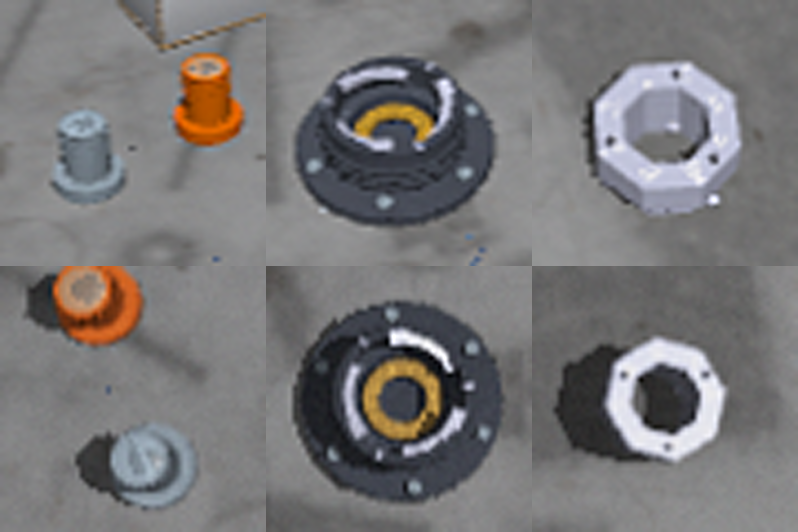

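The crop confirms it: the grey steel lens with its stepped flange stands upright at side (209,156) / top (151,240), and the orange twin stays where it is. The cell's three bright rim lines and the ring's three dark head dots can be seen in both views.

```bash
cat > m.py <<'E'
from h import *
S,T=grab("side"),grab("top")
def blobs(mask,amin):
    n,l,st,c=cv2.connectedComponentsWithStats(mask.astype(np.uint8)); return [(c[i],st[i]) for i in range(1,n) if st[i][4]>=amin]
for nm,d,lc,rc,cc in(("side",S,(209,153),(280,297),(241,214)),("top",T,(151,240),(357,226),(250,231))):
    im=d["image"].astype(int); b,g,r=im[...,0],im[...,1],im[...,2]
    def win(c,h): 
        w=np.zeros(b.shape,bool); w[c[1]-h:c[1]+h,c[0]-h:c[0]+h]=1; return w
    print(nm,"lens",[(c,s) for c,s in blobs((b-r>8)&(g>60)&win(lc,18),30)])
    print(nm,"brass",blobs((r-b>60)&win(cc,22),20))
    print(nm,"ring",blobs((g>130)&win(rc,26),60))
    x,y=rc; print(nm,"ringpatch dots", [])
    hsv=(g<95)&win(cc,34); print(nm,"dark",blobs(hsv,300))
    # local minima for dots, local maxima for rim marks
    up=lambda c,h:cv2.resize(d["image"][c[1]-h:c[1]+h,c[0]-h:c[0]+h],None,fx=8,fy=8,interpolation=cv2.INTER_CUBIC)
    cv2.imwrite(f"pics/{nm}_ring.png",up(rc,18)); cv2.imwrite(f"pics/{nm}_cell.png",up(cc,18))
E
python3 m.py
python3 - <<'E'
import cv2,numpy as np
f=lambda n:cv2.resize(cv2.imread(f"pics/{n}.png"),(300,300))
cv2.imwrite("pics/m1.png",np.vstack([np.hstack([f("side_ring"),f("side_cell")]),np.hstack([f("top_ring"),f("top_cell")])]))
E
```

```text
side lens [(array([209.0865, 157.515 ]), array([202, 146,  16,  22, 266], dtype=int32))]
side brass [(array([239.9437, 210.5775]), array([231, 207,  18,   9,  71], dtype=int32))]
side ring [(array([280.0936, 296.6624]), array([264, 281,  33,  35, 705], dtype=int32)), (array([260.3055, 309.8381]), array([254, 284,  22,  39, 383], dtype=int32))]
side ringpatch dots []
side dark [(array([239.4625, 217.6388]), array([ 218,  197,   44,   38, 1066], dtype=int32))]
top lens [(array([152.1254, 239.5017]), array([143, 230,  20,  20, 303], dtype=int32))]
top brass [(array([249.7862, 230.1448]), array([242, 222,  17,  18, 145], dtype=int32))]
top ring [(array([358.7859, 237.1469]), array([331, 212,  52,  40, 878], dtype=int32))]
top ringpatch dots []
top dark [(array([249.0296, 231.677 ]), array([ 226,  209,   48,   46, 1350], dtype=int32))]
```

View pics/m1.png

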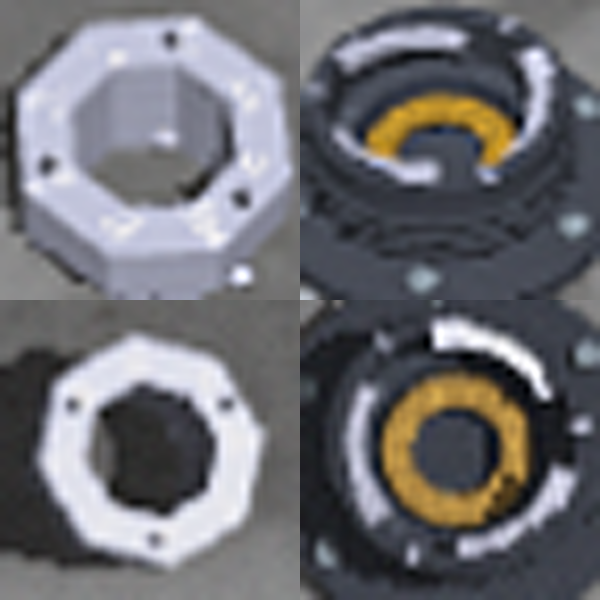

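The ring's dots are at tile positions side (170,40), (48,165), (240,199) and top (72,104), (227,104), (155,240). The cell's rim lines are at side (210,22), (13,88), (190,175) and top (84,41), (281,126), (113,254). I'll refine these and triangulate.

```bash
cat > m2.py <<'E'
from h import *
S,T=grab("side"),grab("top")
def tile(c,uv): return np.array(c)-18+(np.array(uv)+.5)/8.3333-.5
def refine(d,p,sgn,h=2):
    g=d["image"].astype(float).mean(2); x,y=np.round(p).astype(int); w=g[y-h:y+h+1,x-h:x+h+1]*sgn
    w=np.clip(w-np.median(w)-10,0,None); Y,X=np.mgrid[y-h:y+h+1,x-h:x+h+1]
    q=np.array([(w*X).sum(),(w*Y).sum()])/w.sum(); return q if np.linalg.norm(q-p)<1 else np.array(p)
def circ(P): 
    A=np.c_[2*P[:,:2],np.ones(len(P))]; s=np.linalg.lstsq(A,(P[:,:2]**2).sum(1),rcond=None)[0]
    return s[:2],np.sqrt(s[2]+s[:2]@s[:2])
def run(nm,cs,ct,us,ut,z,sgn):
    ps=[refine(S,tile(cs,u),sgn) for u in us]; pt=[refine(T,tile(ct,u),sgn) for u in ut]
    A=np.array([plane(S,p,z) for p in ps]);B=np.array([plane(T,p,z) for p in pt])
    for n,P in(("side",A),("top",B)):
        c,r=circ(P); a=np.degrees(np.arctan2(*(P[:,:2]-c).T[::-1])); print(nm,n,c,r,"ang",a,"mod120",a%120, "mean",P.mean(0))
    # match by nearest between views
    for p,a in zip(ps,A):
        j=np.argmin(np.linalg.norm(B-a,axis=1)); X,e=two(S,p,T,pt[j]); print("   tri",X,e)
if __name__=="__main__":
    run("ring",(280,297),(357,226),[(170,40),(48,165),(240,199)],[(72,104),(227,104),(155,240)],.0325,-1)
    run("cell",(241,214),(250,231),[(210,22),(13,88),(190,175)],[(84,41),(281,126),(113,254)],.034,1)
    # brass (top) centre, outer extents
    print("brass top",plane(T,(249.79,230.14),.014))
    # lens: silhouettes
    out=[]
    for d,lc in((S,(209,153)),(T,(151,240))):
        im=d["image"].astype(int); m=np.zeros(im.shape[:2],bool); m[lc[1]-18:lc[1]+18,lc[0]-18:lc[0]+18]=1
        m&=(im[...,0]-im[...,2]>8)&(im[...,1]>60); ys,xs=np.nonzero(m); q=np.c_[xs,ys].astype(float)
        c0=-d["R"].T@d["t"]; a0=plane(d,q.mean(0),.02); v=(a0-c0)[:2]; v/=np.linalg.norm(v)
        ax=proj(d,[a0,a0+[0,0,.03]]); up=(ax[1]-ax[0])/np.linalg.norm(ax[1]-ax[0]); s=q@up
        far=q[s>s.max()-.8].mean(0)+up*.4; near=q[s<s.min()+.8].mean(0)-up*.4
        print("lens far->top centre",plane(d,far,.044)[:2]-v*.014,"near->foot centre",plane(d,near,.002)[:2]+v*.0205, far,near)
        out.append(far-proj(d,[np.r_[a0[:2]+v*.014,.044]])[0]+proj(d,[np.r_[a0[:2],.044]])[0])
    print("lens top tri",two(S,out[0],T,out[1]))
E
python3 m2.py
```

```text
ring side [ 0.5047 -0.1579] 0.023900278705106994 ang [  61.5316 -179.3096  -60.8813] mod120 [61.5316 60.6904 59.1187] mean [ 0.5044 -0.158   0.0325]
ring top [ 0.5049 -0.1613] 0.02394387635471669 ang [ 60.0594 -60.1493 177.988 ] mod120 [60.0594 59.8507 57.988 ] mean [ 0.5049 -0.161   0.0325]
   tri [ 0.5157 -0.1393  0.0364] 0.0012089468682594112
   tri [ 0.4805 -0.1597  0.0349] 0.00041422182418274185
   tri [ 0.5159 -0.1808  0.0361] 0.0009083251381549862
cell side [0.4959 0.0734] 0.031864361689999364 ang [ 36.5807 157.8262 -81.0012] mod120 [36.5807 37.8262 38.9988] mean [0.4962 0.0732 0.034 ]
cell top [0.4968 0.0698] 0.03174126087104838 ang [ 37.92   -83.715  158.2532] mod120 [37.92   36.285  38.2532] mean [0.4965 0.0697 0.034 ]
   tri [0.521  0.0894 0.0369] 0.0006908314671531121
   tri [0.4664 0.0817 0.0377] 0.0012394782640698105
   tri [0.4999 0.0385 0.0376] 0.0002112359079953764
brass top [0.4972 0.0709 0.014 ]
lens far->top centre [0.4748 0.2862] near->foot centre [0.4748 0.2861] [206.9493 146.1032] [209.6757 167.2718]
lens far->top centre [0.5034 0.2872] near->foot centre [0.4764 0.2839] [141.6435 222.3186] [160.5565 244.1814]
lens top tri (array([0.4891, 0.2875, 0.044 ]), np.float64(0.02820055453749009))
```

The two views agree to about 3.5 mm, with a steady bias between them. I'll take means: lens (0.4755, 0.285), cell (0.4965, 0.0712) with gaps at about 37.7° mod 120, ring (0.505, -0.1595) with lugs at 60° mod 120. I move to the lens, and squeezing it at two headings will centre it and show the camera-to-robot offset.

Request:
servo_tool(
  motion=[
    {"x": 7.75,"y": -12.0,"z": -2,"grip": 60},
    {"x": 7.75,"y": -12.0,"z": -2,"grip": 60},
    {"x": 7.75,"y": -12.0,"z": -2,"grip": 60},
    {"x": 7.75,"y": -12.0,"z": -2,"grip": 60},
    {"x": 7.75,"y": -12.0,"z": -2,"grip": 60},
    {"x": 7.75,"y": -12.0,"z": -2,"grip": 60},
    {"x": 7.75,"y": -12.0,"z": -2,"grip": 60},
    {"x": 7.75,"y": -12.0,"z": -2,"grip": 60},
    {"x": 7.75,"y": -12.0,"z": -2,"grip": 60},
    {"x": 7.75,"y": -12.0,"z": -2,"grip": 60},
  ],
  grip_force=5,
)

```text
schema error: expected keys grip, x, y, z, rx, ry, rz
```

Request:
servo_tool(
  motion=[
    {"x": 7.75,"y": -12,"z": -2,"rx": 0,"ry": 0,"rz": 0,"grip": 60},
    {"x": 7.75,"y": -12,"z": -2,"rx": 0,"ry": 0,"rz": 0,"grip": 60},
    {"x": 7.75,"y": -12,"z": -2,"rx": 0,"ry": 0,"rz": 0,"grip": 60},
    {"x": 7.75,"y": -12,"z": -2,"rx": 0,"ry": 0,"rz": 0,"grip": 60},
    {"x": 7.75,"y": -12,"z": -2,"rx": 0,"ry": 0,"rz": 0,"grip": 60},
    {"x": 7.75,"y": -12,"z": -2,"rx": 0,"ry": 0,"rz": 0,"grip": 60},
    {"x": 7.75,"y": -12,"z": -2,"rx": 0,"ry": 0,"rz": 0,"grip": 60},
    {"x": 7.75,"y": -12,"z": -2,"rx": 0,"ry": 0,"rz": 0,"grip": 60},
    {"x": 7.75,"y": -12,"z": -2,"rx": 0,"ry": 0,"rz": 0,"grip": 60},
    {"x": 7.75,"y": -12,"z": -2,"rx": 0,"ry": 0,"rz": 0,"grip": 60},
  ],
  grip_force=5,
)

```text
time: 1.13
ee_pos: [0.4777, 0.2817, 0.1687]
orientation: [-0.0, 0.225, 0.974, -0.001]
contact_force: [0.9, -0.0, -2.2]
opening: 0.641
gripper_force: 0.0
```

Request:
servo_tool(
  motion=[
    {"x": 0,"y": 0,"z": -1.2,"rx": 0,"ry": 0,"rz": 0,"grip": 60},
    {"x": 0,"y": 0,"z": -2.4,"rx": 0,"ry": 0,"rz": 0,"grip": 60},
    {"x": 0,"y": 0,"z": -3.6,"rx": 0,"ry": 0,"rz": 0,"grip": 60},
    {"x": 0,"y": 0,"z": -4.6,"rx": 0,"ry": 0,"rz": 0,"grip": 60},
    {"x": 0,"y": 0,"z": -5.1,"rx": 0,"ry": 0,"rz": 0,"grip": 60},
    {"x": 0,"y": 0,"z": -5.1,"rx": 0,"ry": 0,"rz": 0,"grip": 60},
    {"x": 0,"y": 0,"z": -5.1,"rx": 0,"ry": 0,"rz": 0,"grip": 24},
    {"x": 0,"y": 0,"z": -5.1,"rx": 0,"ry": 0,"rz": 0,"grip": 24},
    {"x": 0,"y": 0,"z": -5.1,"rx": 0,"ry": 0,"rz": 0,"grip": 24},
    {"x": 0,"y": 0,"z": -5.1,"rx": 0,"ry": 0,"rz": 0,"grip": 24},
  ],
  grip_force=3,
)

```text
time: 1.97
ee_pos: [0.477, 0.2862, 0.0437]
orientation: [0.001, 0.222, 0.975, 0.001]
contact_force: [0.5, -0.1, 0.1]
opening: 0.393
gripper_force: 0.0
```

Request:
servo_tool(
  motion=[
    {"x": 0,"y": 0,"z": 0,"rx": 0,"ry": 0,"rz": 0,"grip": 24},
    {"x": 0,"y": 0,"z": 0,"rx": 0,"ry": 0,"rz": 0,"grip": 24},
    {"x": 0,"y": 0,"z": 0,"rx": 0,"ry": 0,"rz": 0,"grip": 24},
    {"x": 0,"y": 0,"z": 0,"rx": 0,"ry": 0,"rz": 0,"grip": 24},
    {"x": 0,"y": 0,"z": 0,"rx": 0,"ry": 0,"rz": 0,"grip": 24},
    {"x": 0,"y": 0,"z": 0,"rx": 0,"ry": 0,"rz": 0,"grip": 50},
    {"x": 0,"y": 0,"z": 0,"rx": 0,"ry": 0,"rz": 0,"grip": 50},
    {"x": 0,"y": 0,"z": 0,"rx": 0,"ry": 0,"rz": 0,"grip": 50},
    {"x": 0,"y": 0,"z": 0,"rx": 0,"ry": 0,"rz": -0.12,"grip": 50},
    {"x": 0,"y": 0,"z": 0,"rx": 0,"ry": 0,"rz": -0.24,"grip": 50},
  ],
)

```text
time: 2.8
ee_pos: [0.4755, 0.2856, 0.0416]
orientation: [-0.0, 0.34, 0.94, -0.0]
contact_force: [0.8, -0.5, -0.3]
opening: 0.529
gripper_force: 0.0
```

Request:
servo_tool(
  motion=[
    {"x": 0,"y": 0,"z": 0,"rx": 0,"ry": 0,"rz": -0.12,"grip": 50},
    {"x": 0,"y": 0,"z": 0,"rx": 0,"ry": 0,"rz": -0.24,"grip": 50},
    {"x": 0,"y": 0,"z": 0,"rx": 0,"ry": 0,"rz": -0.36,"grip": 50},
    {"x": 0,"y": 0,"z": 0,"rx": 0,"ry": 0,"rz": -0.48,"grip": 50},
    {"x": 0,"y": 0,"z": 0,"rx": 0,"ry": 0,"rz": -0.6,"grip": 50},
    {"x": 0,"y": 0,"z": 0,"rx": 0,"ry": 0,"rz": -0.72,"grip": 50},
    {"x": 0,"y": 0,"z": 0,"rx": 0,"ry": 0,"rz": -0.84,"grip": 50},
    {"x": 0,"y": 0,"z": 0,"rx": 0,"ry": 0,"rz": -0.96,"grip": 50},
    {"x": 0,"y": 0,"z": 0,"rx": 0,"ry": 0,"rz": -1.08,"grip": 50},
    {"x": 0,"y": 0,"z": 0,"rx": 0,"ry": 0,"rz": -1.2,"grip": 50},
  ],
)

```text
time: 3.63
ee_pos: [0.4755, 0.2856, 0.0416]
orientation: [-0.0, 0.812, 0.584, -0.0]
contact_force: [-0.8, -0.0, 0.0]
opening: 0.532
gripper_force: 0.0
```

Request:
servo_tool(
  motion=[
    {"x": 0,"y": 0,"z": 0,"rx": 0,"ry": 0,"rz": -0.12,"grip": 50},
    {"x": 0,"y": 0,"z": 0,"rx": 0,"ry": 0,"rz": -0.13,"grip": 50},
    {"x": 0,"y": 0,"z": 0,"rx": 0,"ry": 0,"rz": -0.13,"grip": 50},
    {"x": 0,"y": 0,"z": 0,"rx": 0,"ry": 0,"rz": -0.13,"grip": 24},
    {"x": 0,"y": 0,"z": 0,"rx": 0,"ry": 0,"rz": -0.13,"grip": 24},
    {"x": 0,"y": 0,"z": 0,"rx": 0,"ry": 0,"rz": -0.13,"grip": 24},
    {"x": 0,"y": 0,"z": 0,"rx": 0,"ry": 0,"rz": -0.13,"grip": 24},
    {"x": 0,"y": 0,"z": 0,"rx": 0,"ry": 0,"rz": -0.13,"grip": 24},
    {"x": 0,"y": 0,"z": 0,"rx": 0,"ry": 0,"rz": -0.13,"grip": 24},
    {"x": 0,"y": 0,"z": 0,"rx": 0,"ry": 0,"rz": -0.13,"grip": 24},
  ],
)

```text
time: 4.47
ee_pos: [0.4758, 0.2856, 0.0419]
orientation: [0.0, 0.846, 0.532, 0.0]
contact_force: [0.7, -0.7, -0.6]
opening: 0.294
gripper_force: 3.0
```

Lens gripped at an opening of 27.6 mm, so it is centred at (0.4757, 0.2856). That matches the two-camera mean, which puts the cell at about (0.4965, 0.072). Carry it over.

Request:
servo_tool(
  motion=[
    {"x": 0,"y": 0,"z": 0,"rx": 0,"ry": 0,"rz": 0,"grip": 24},
    {"x": 0,"y": 0,"z": 0.5,"rx": 0,"ry": 0,"rz": 0,"grip": 24},
    {"x": 0,"y": 0,"z": 1.3,"rx": 0,"ry": 0,"rz": 0,"grip": 24},
    {"x": 0.1,"y": -1,"z": 2,"rx": 0,"ry": 0,"rz": 0,"grip": 24},
    {"x": 0.2,"y": -2.2,"z": 2,"rx": 0,"ry": 0,"rz": 0,"grip": 24},
    {"x": 0.35,"y": -3.6,"z": 2,"rx": 0,"ry": 0,"rz": 0,"grip": 24},
    {"x": 0.5,"y": -5,"z": 2,"rx": 0,"ry": 0,"rz": 0,"grip": 24},
    {"x": 0.64,"y": -6.4,"z": 2,"rx": 0,"ry": 0,"rz": 0,"grip": 24},
    {"x": 0.77,"y": -7.6,"z": 2,"rx": 0,"ry": 0,"rz": 0,"grip": 24},
    {"x": 0.84,"y": -8.53,"z": 2,"rx": 0,"ry": 0,"rz": 0,"grip": 24},
  ],
  grip_force=15,
)

```text
time: 5.3
ee_pos: [0.497, 0.0703, 0.0929]
orientation: [0.0, 0.847, 0.532, 0.0]
contact_force: [0.4, 0.6, -1.3]
opening: 0.292
gripper_force: 15.0
```

Request:
servo_tool(
  motion=[
    {"x": 0,"y": 0,"z": 0,"rx": 0,"ry": 0,"rz": 0,"grip": 24},
    {"x": 0,"y": 0,"z": 0,"rx": 0,"ry": 0,"rz": 0,"grip": 24},
    {"x": 0,"y": 0,"z": 0,"rx": 0,"ry": 0,"rz": 0,"grip": 24},
    {"x": 0,"y": 0,"z": 0,"rx": 0,"ry": 0,"rz": 0,"grip": 24},
    {"x": 0,"y": 0,"z": 0,"rx": 0,"ry": 0,"rz": 0,"grip": 24},
    {"x": 0,"y": 0,"z": -0.1,"rx": 0,"ry": 0,"rz": 0,"grip": 24},
    {"x": 0,"y": 0,"z": -0.2,"rx": 0,"ry": 0,"rz": 0,"grip": 24},
    {"x": 0,"y": 0,"z": -0.2,"rx": 0,"ry": 0,"rz": 0,"grip": 24},
    {"x": 0,"y": 0,"z": -0.2,"rx": 0,"ry": 0,"rz": 0,"grip": 24},
    {"x": 0,"y": 0,"z": -0.2,"rx": 0,"ry": 0,"rz": 0,"grip": 24},
  ],
)

```text
time: 6.13
ee_pos: [0.4967, 0.0725, 0.0868]
orientation: [-0.0, 0.846, 0.532, -0.0]
contact_force: [-0.5, 0.2, -1.2]
opening: 0.292
gripper_force: 15.0
```

Run:
```python
from h import *
s,t=grab("side"),grab("top"); o=manip.get_obs(); print(o["ee_pos"],o["contact_force"],o["opening"])
f=lambda d,c:cv2.resize(d["image"][c[1]-30:c[1]+30,c[0]-25:c[0]+25],(400,480),interpolation=cv2.INTER_CUBIC)
cv2.imwrite("pics/m2.png",np.hstack([f(s,(241,205)),f(t,(250,231))]))
```

```text
[0.4969 0.0724 0.087 ] [-0.3588  0.0921 -0.724 ] 0.2913290846598267
```

View pics/m2.png

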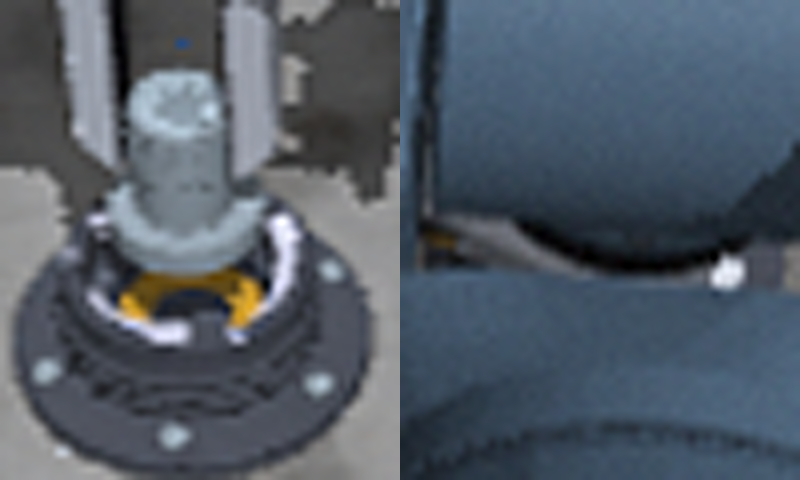

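The side view shows the flange hovering over the cell mouth, spanning about x 100–265 at row 215 of the crop, and the brass seat is visible below it. The arm blocks the top view. I'll use the gripped lens, whose pose is known, to remove the side camera's local bias.

Run:
```python
from m2 import *
im=S["image"].astype(int); m=(im[...,0]-im[...,2]>8)&(im[...,1]>60); w=np.zeros(m.shape,bool); w[210:241,225:252]=0; w[205:243,226:252]=1
m&=w; m=cv2.morphologyEx(m.astype(np.uint8),cv2.MORPH_OPEN,np.ones((2,2))); 
n,l,st,c=cv2.connectedComponentsWithStats(m); i=1+np.argmax(st[1:,4]); print(st[1:],i)
for y in range(176,215): pass
g=im
for y in(196,198,200,202,204,206): print(y,[(x,(im[y,x,0]-im[y,x,2]),im[y,x,1]) for x in range(226,252)])
L=np.array([.4968,.0724,.0451]); a=np.linspace(0,2*np.pi,73)
ring=lambda r,z:proj(S,L+np.c_[r*np.cos(a),r*np.sin(a),0*a+z])
for r,z in((.021,0),(.021,.01),(.014,.044)):
    q=ring(r,z); print(r,z,"x",q[:,0].min(),q[:,0].max(),"y",q[:,1].min(),q[:,1].max())
```

```text
[[232 206  16   4  55]
 [249 206   4  12  31]
 [227 209  26  27 375]] 3
196 [(226, np.int64(-1), np.int64(76)), (227, np.int64(0), np.int64(75)), (228, np.int64(0), np.int64(71)), (229, np.int64(-1), np.int64(66)), (230, np.int64(0), np.int64(122)), (231, np.int64(6), np.int64(110)), (232, np.int64(15), np.int64(89)), (233, np.int64(15), np.int64(104)), (234, np.int64(18), np.int64(114)), (235, np.int64(20), np.int64(124)), (236, np.int64(21), np.int64(127)), (237, np.int64(21), np.int64(132)), (238, np.int64(22), np.int64(132)), (239, np.int64(22), np.int64(134)), (240, np.int64(19), np.int64(124)), (241, np.int64(21), np.int64(125)), (242, np.int64(22), np.int64(125)), (243, np.int64(21), np.int64(123)), (244, np.int64(14), np.int64(71)), (245, np.int64(14), np.int64(133)), (246, np.int64(19), np.int64(152)), (247, np.int64(11), np.int64(125)), (248, np.int64(1), np.int64(118)), (249, np.int64(-1), np.int64(123)), (250, np.int64(-1), np.int64(127)), (251, np.int64(-1), np.int64(128))]
198 [(226, np.int64(0), np.int64(80)), (227, np.int64(-1), np.int64(80)), (228, np.int64(-2), np.i
[... 4131 characters left out ...]
7)), (240, np.int64(25), np.int64(148)), (241, np.int64(25), np.int64(148)), (242, np.int64(24), np.int64(136)), (243, np.int64(23), np.int64(129)), (244, np.int64(23), np.int64(128)), (245, np.int64(21), np.int64(127)), (246, np.int64(20), np.int64(107)), (247, np.int64(12), np.int64(59)), (248, np.int64(16), np.int64(69)), (249, np.int64(13), np.int64(43)), (250, np.int64(14), np.int64(103)), (251, np.int64(26), np.int64(211))]
0.021 0 x 229.18984486504522 248.78339309032862 y 196.47313489456522 210.2476297720285
0.021 0.01 x 228.8714090888153 248.62668021356762 y 193.13084866743984 206.8925172232416
0.014 0.044 x 231.14289006098792 244.69265557630166 y 183.56230521689378 192.6917418808111
```

The known lens projects within about 0.3 px of where the side view shows it, so the cell estimate (0.4963, 0.0723) stands and the lens is already above it. I'll go down softly with a light grip so it slips rather than forces.

Request:
servo_tool(
  motion=[
    {"x": 0,"y": 0,"z": -0.15,"rx": 0,"ry": 0,"rz": 0,"grip": 24},
    {"x": 0,"y": 0,"z": -0.3,"rx": 0,"ry": 0,"rz": 0,"grip": 24},
    {"x": 0,"y": 0,"z": -0.5,"rx": 0,"ry": 0,"rz": 0,"grip": 24},
    {"x": 0,"y": 0,"z": -0.7,"rx": 0,"ry": 0,"rz": 0,"grip": 24},
    {"x": 0,"y": 0,"z": -0.85,"rx": 0,"ry": 0,"rz": 0,"grip": 24},
    {"x": 0,"y": 0,"z": -0.95,"rx": 0,"ry": 0,"rz": 0,"grip": 24},
    {"x": 0,"y": 0,"z": -1.0,"rx": 0,"ry": 0,"rz": 0,"grip": 24},
    {"x": 0,"y": 0,"z": -1.0,"rx": 0,"ry": 0,"rz": 0,"grip": 24},
    {"x": 0,"y": 0,"z": -1.0,"rx": 0,"ry": 0,"rz": 0,"grip": 24},
    {"x": 0,"y": 0,"z": -1.0,"rx": 0,"ry": 0,"rz": 0,"grip": 24},
  ],
  grip_force=8,
)

```text
time: 7.17
ee_pos: [0.497, 0.0724, 0.0622]
orientation: [0.0, 0.847, 0.532, 0.0]
contact_force: [-0.1, -0.3, -1.4]
opening: 0.296
gripper_force: 8.0
```

Request:
servo_tool(
  motion=[
    {"x": 0,"y": 0,"z": -0.02,"rx": 0,"ry": 0,"rz": 0,"grip": 24},
    {"x": 0,"y": 0,"z": -0.04,"rx": 0,"ry": 0,"rz": 0,"grip": 24},
    {"x": 0,"y": 0,"z": -0.06,"rx": 0,"ry": 0,"rz": 0,"grip": 24},
    {"x": 0,"y": 0,"z": -0.08,"rx": 0,"ry": 0,"rz": 0,"grip": 24},
    {"x": 0,"y": 0,"z": -0.1,"rx": 0,"ry": 0,"rz": 0,"grip": 24},
    {"x": 0,"y": 0,"z": -0.12,"rx": 0,"ry": 0,"rz": 0,"grip": 24},
    {"x": 0,"y": 0,"z": -0.12,"rx": 0,"ry": 0,"rz": 0,"grip": 24},
    {"x": 0,"y": 0,"z": -0.12,"rx": 0,"ry": 0,"rz": 0,"grip": 24},
    {"x": 0,"y": 0,"z": -0.12,"rx": 0,"ry": 0,"rz": 0,"grip": 24},
    {"x": 0,"y": 0,"z": -0.12,"rx": 0,"ry": 0,"rz": 0,"grip": 24},
  ],
)

```text
time: 8.0
ee_pos: [0.4972, 0.0721, 0.0599]
orientation: [0.0, 0.846, 0.532, -0.0]
contact_force: [-2.4, -1.3, 6.9]
opening: 0.294
gripper_force: 8.0
```

Contact at about 18 mm, the pocket's mouth, and the force on the tool pushes toward -x, -y. I'll ease up slightly, shift that way and go down again.

Request:
servo_tool(
  motion=[
    {"x": 0,"y": 0,"z": 0.06,"rx": 0,"ry": 0,"rz": 0,"grip": 24},
    {"x": -0.03,"y": -0.015,"z": 0.06,"rx": 0,"ry": 0,"rz": 0,"grip": 24},
    {"x": -0.03,"y": -0.015,"z": 0.06,"rx": 0,"ry": 0,"rz": 0,"grip": 24},
    {"x": -0.03,"y": -0.015,"z": 0.04,"rx": 0,"ry": 0,"rz": 0,"grip": 24},
    {"x": -0.03,"y": -0.015,"z": 0.02,"rx": 0,"ry": 0,"rz": 0,"grip": 24},
    {"x": -0.03,"y": -0.015,"z": 0,"rx": 0,"ry": 0,"rz": 0,"grip": 24},
    {"x": -0.03,"y": -0.015,"z": -0.02,"rx": 0,"ry": 0,"rz": 0,"grip": 24},
    {"x": -0.03,"y": -0.015,"z": -0.02,"rx": 0,"ry": 0,"rz": 0,"grip": 24},
    {"x": -0.03,"y": -0.015,"z": -0.02,"rx": 0,"ry": 0,"rz": 0,"grip": 24},
    {"x": -0.03,"y": -0.015,"z": -0.02,"rx": 0,"ry": 0,"rz": 0,"grip": 24},
  ],
)

```text
time: 8.83
ee_pos: [0.4962, 0.0717, 0.0591]
orientation: [0.0, 0.846, 0.532, -0.0]
contact_force: [-3.3, -2.6, 6.3]
opening: 0.295
gripper_force: 8.0
```

Request:
servo_tool(
  motion=[
    {"x": 0,"y": 0,"z": 0.04,"rx": 0,"ry": 0,"rz": 0,"grip": 24},
    {"x": -0.03,"y": -0.03,"z": 0.06,"rx": 0,"ry": 0,"rz": 0,"grip": 24},
    {"x": -0.03,"y": -0.03,"z": 0.06,"rx": 0,"ry": 0,"rz": 0,"grip": 24},
    {"x": -0.03,"y": -0.03,"z": 0.03,"rx": 0,"ry": 0,"rz": 0,"grip": 24},
    {"x": -0.03,"y": -0.03,"z": 0,"rx": 0,"ry": 0,"rz": 0,"grip": 24},
    {"x": -0.03,"y": -0.03,"z": -0.02,"rx": 0,"ry": 0,"rz": 0,"grip": 24},
    {"x": -0.03,"y": -0.03,"z": -0.03,"rx": 0,"ry": 0,"rz": 0,"grip": 24},
    {"x": -0.03,"y": -0.03,"z": -0.03,"rx": 0,"ry": 0,"rz": 0,"grip": 24},
    {"x": -0.03,"y": -0.03,"z": -0.03,"rx": 0,"ry": 0,"rz": 0,"grip": 24},
    {"x": -0.03,"y": -0.03,"z": -0.03,"rx": 0,"ry": 0,"rz": 0,"grip": 24},
  ],
)

```text
time: 9.67
ee_pos: [0.4952, 0.0712, 0.0576]
orientation: [-0.0, 0.847, 0.532, -0.0]
contact_force: [0.9, -1.1, -1.1]
opening: 0.294
gripper_force: 8.0
```

The contact is gone, so it has entered the mouth. Continue down to the spring.

Request:
servo_tool(
  motion=[
    {"x": 0,"y": 0,"z": -0.02,"rx": 0,"ry": 0,"rz": 0,"grip": 24},
    {"x": 0,"y": 0,"z": -0.04,"rx": 0,"ry": 0,"rz": 0,"grip": 24},
    {"x": 0,"y": 0,"z": -0.06,"rx": 0,"ry": 0,"rz": 0,"grip": 24},
    {"x": 0,"y": 0,"z": -0.08,"rx": 0,"ry": 0,"rz": 0,"grip": 24},
    {"x": 0,"y": 0,"z": -0.08,"rx": 0,"ry": 0,"rz": 0,"grip": 24},
    {"x": 0,"y": 0,"z": -0.08,"rx": 0,"ry": 0,"rz": 0,"grip": 24},
    {"x": 0,"y": 0,"z": -0.08,"rx": 0,"ry": 0,"rz": 0,"grip": 24},
    {"x": 0,"y": 0,"z": -0.08,"rx": 0,"ry": 0,"rz": 0,"grip": 24},
    {"x": 0,"y": 0,"z": -0.08,"rx": 0,"ry": 0,"rz": 0,"grip": 24},
    {"x": 0,"y": 0,"z": -0.08,"rx": 0,"ry": 0,"rz": 0,"grip": 24},
  ],
)

```text
time: 10.5
ee_pos: [0.4954, 0.0713, 0.0558]
orientation: [0.0, 0.847, 0.532, 0.0]
contact_force: [0.3, 0.6, 2.2]
opening: 0.292
gripper_force: 8.0
```

A spring force of about 3 N with little side load means the lens is seated at about (0.4953, 0.0712). Release and lift, then look.

Request:
servo_tool(
  motion=[
    {"x": 0,"y": 0,"z": 0,"rx": 0,"ry": 0,"rz": 0,"grip": 32},
    {"x": 0,"y": 0,"z": 0,"rx": 0,"ry": 0,"rz": 0,"grip": 40},
    {"x": 0,"y": 0,"z": 0,"rx": 0,"ry": 0,"rz": 0,"grip": 48},
    {"x": 0,"y": 0,"z": 0,"rx": 0,"ry": 0,"rz": 0,"grip": 50},
    {"x": 0,"y": 0,"z": 0.5,"rx": 0,"ry": 0,"rz": 0,"grip": 60},
    {"x": 0,"y": 0,"z": 1.2,"rx": 0,"ry": 0,"rz": 0,"grip": 80},
    {"x": 0,"y": 0,"z": 2.0,"rx": 0,"ry": 0,"rz": 0,"grip": 80},
    {"x": 0,"y": -1.2,"z": 2.0,"rx": 0,"ry": 0,"rz": 0,"grip": 80},
    {"x": 0,"y": -2.8,"z": 2.0,"rx": 0,"ry": 0,"rz": 0,"grip": 80},
    {"x": 0,"y": -4.4,"z": 2.0,"rx": 0,"ry": 0,"rz": 0,"grip": 80},
  ],
)

```text
time: 11.33
ee_pos: [0.4954, -0.0394, 0.1063]
orientation: [0.001, 0.846, 0.533, 0.0]
contact_force: [0.5, 0.5, 0.3]
opening: 0.844
gripper_force: 0.0
```

Request:
servo_tool(
  motion=[
    {"x": 0.1,"y": -1.4,"z": 0,"rx": 0,"ry": 0,"rz": -0.075,"grip": 80},
    {"x": 0.25,"y": -2.8,"z": 0,"rx": 0,"ry": 0,"rz": -0.075,"grip": 80},
    {"x": 0.35,"y": -4.0,"z": 0,"rx": 0,"ry": 0,"rz": -0.075,"grip": 80},
    {"x": 0.35,"y": -4.85,"z": 0,"rx": 0,"ry": 0,"rz": -0.075,"grip": 80},
    {"x": 0.35,"y": -4.85,"z": 0,"rx": 0,"ry": 0,"rz": -0.075,"grip": 80},
    {"x": 0.35,"y": -4.85,"z": -0.8,"rx": 0,"ry": 0,"rz": -0.075,"grip": 80},
    {"x": 0.35,"y": -4.85,"z": -1.6,"rx": 0,"ry": 0,"rz": -0.075,"grip": 80},
    {"x": 0.35,"y": -4.85,"z": -1.6,"rx": 0,"ry": 0,"rz": -0.075,"grip": 80},
    {"x": 0.35,"y": -4.85,"z": -1.6,"rx": 0,"ry": 0,"rz": -0.075,"grip": 80},
    {"x": 0.35,"y": -4.85,"z": -1.6,"rx": 0,"ry": 0,"rz": -0.075,"grip": 80},
  ],
)

```text
time: 12.17
ee_pos: [0.5045, -0.1595, 0.0665]
orientation: [0.0, 0.866, 0.501, 0.0]
contact_force: [0.0, -0.4, 0.7]
opening: 0.854
gripper_force: 0.0
```

Run:
```python
from h import *
s,t=grab("side"),grab("top"); o=manip.get_obs(); print(o["ee_pos"],o["contact_force"],o["opening"],o["qpos"])
f=lambda d,c:cv2.resize(d["image"][c[1]-30:c[1]+30,c[0]-25:c[0]+25],(400,480),interpolation=cv2.INTER_CUBIC)
cv2.imwrite("pics/m3.png",np.hstack([f(s,(241,205)),f(t,(250,231))]))
```

```text
[ 0.5049 -0.16    0.0671] [-0.0221  0.2492 -0.6897] 0.8559252331797954 [-0.5211  0.1613  1.9617  0.0001  1.0163  0.0013]
```

View pics/m3.png

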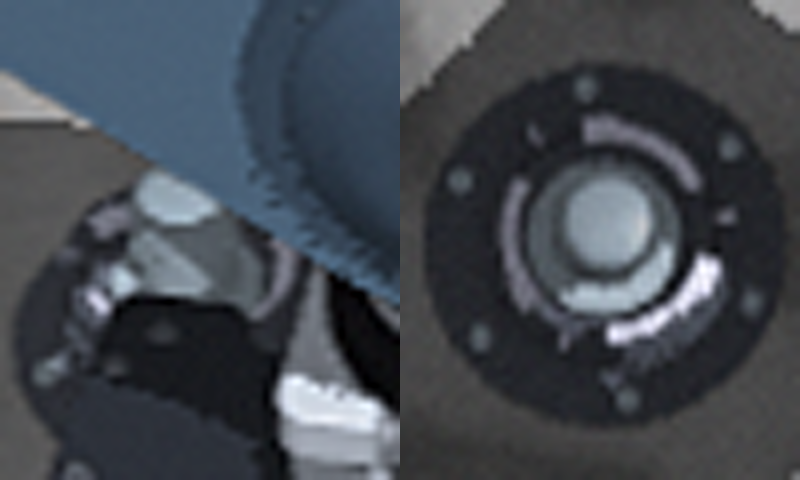

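The lens is seated: its flange sits concentric in the pocket, at about (605,238) in the right half of the crop, and it stands upright. Now I centre the ring with two squeezes.

Request:
servo_tool(
  motion=[
    {"x": 0,"y": 0,"z": -0.5,"rx": 0,"ry": 0,"rz": 0,"grip": 80},
    {"x": 0,"y": 0,"z": -1.0,"rx": 0,"ry": 0,"rz": 0,"grip": 80},
    {"x": 0,"y": 0,"z": -1.36,"rx": 0,"ry": 0,"rz": 0,"grip": 80},
    {"x": 0,"y": 0,"z": -1.36,"rx": 0,"ry": 0,"rz": 0,"grip": 52},
    {"x": 0,"y": 0,"z": -1.36,"rx": 0,"ry": 0,"rz": 0,"grip": 52},
    {"x": 0,"y": 0,"z": -1.36,"rx": 0,"ry": 0,"rz": 0,"grip": 52},
    {"x": 0,"y": 0,"z": -1.36,"rx": 0,"ry": 0,"rz": 0,"grip": 52},
    {"x": 0,"y": 0,"z": -1.36,"rx": 0,"ry": 0,"rz": 0,"grip": 52},
    {"x": 0,"y": 0,"z": -1.36,"rx": 0,"ry": 0,"rz": 0,"grip": 52},
    {"x": 0,"y": 0,"z": -1.36,"rx": 0,"ry": 0,"rz": 0,"grip": 52},
  ],
  grip_force=4,
)

```text
time: 13.1
ee_pos: [0.5041, -0.1601, 0.0319]
orientation: [0.0, 0.866, 0.5, 0.0]
contact_force: [-0.1, -0.1, -1.5]
opening: 0.633
gripper_force: 4.0
```

Request:
servo_tool(
  motion=[
    {"x": 0,"y": 0,"z": 0,"rx": 0,"ry": 0,"rz": 0,"grip": 76},
    {"x": 0,"y": 0,"z": 0,"rx": 0,"ry": 0,"rz": 0,"grip": 76},
    {"x": 0,"y": 0,"z": 0,"rx": 0,"ry": 0,"rz": 0,"grip": 76},
    {"x": 0,"y": 0,"z": 0,"rx": 0,"ry": 0,"rz": 0.12,"grip": 76},
    {"x": 0,"y": 0,"z": 0,"rx": 0,"ry": 0,"rz": 0.24,"grip": 76},
    {"x": 0,"y": 0,"z": 0,"rx": 0,"ry": 0,"rz": 0.36,"grip": 76},
    {"x": 0,"y": 0,"z": 0,"rx": 0,"ry": 0,"rz": 0.48,"grip": 76},
    {"x": 0,"y": 0,"z": 0,"rx": 0,"ry": 0,"rz": 0.6,"grip": 76},
    {"x": 0,"y": 0,"z": 0,"rx": 0,"ry": 0,"rz": 0.72,"grip": 76},
    {"x": 0,"y": 0,"z": 0,"rx": 0,"ry": 0,"rz": 0.84,"grip": 76},
  ],
)

```text
time: 13.93
ee_pos: [0.5041, -0.1601, 0.0318]
orientation: [0.0, 0.584, 0.812, 0.0]
contact_force: [0.2, 0.1, 0.6]
opening: 0.806
gripper_force: 0.0
```

Request:
servo_tool(
  motion=[
    {"x": 0,"y": 0,"z": 0,"rx": 0,"ry": 0,"rz": 0.12,"grip": 76},
    {"x": 0,"y": 0,"z": 0,"rx": 0,"ry": 0,"rz": 0.24,"grip": 76},
    {"x": 0,"y": 0,"z": 0,"rx": 0,"ry": 0,"rz": 0.36,"grip": 76},
    {"x": 0,"y": 0,"z": 0,"rx": 0,"ry": 0,"rz": 0.48,"grip": 76},
    {"x": 0,"y": 0,"z": 0,"rx": 0,"ry": 0,"rz": 0.6,"grip": 76},
    {"x": 0,"y": 0,"z": 0,"rx": 0,"ry": 0,"rz": 0.72,"grip": 76},
    {"x": 0,"y": 0,"z": 0,"rx": 0,"ry": 0,"rz": 0.731,"grip": 76},
    {"x": 0,"y": 0,"z": 0,"rx": 0,"ry": 0,"rz": 0.731,"grip": 52},
    {"x": 0,"y": 0,"z": 0,"rx": 0,"ry": 0,"rz": 0.731,"grip": 52},
    {"x": 0,"y": 0,"z": 0,"rx": 0,"ry": 0,"rz": 0.731,"grip": 52},
  ],
)

```text
time: 14.77
ee_pos: [0.5041, -0.16, 0.0317]
orientation: [0.0, 0.259, 0.966, -0.0]
contact_force: [-0.5, 0.6, 0.4]
opening: 0.634
gripper_force: 4.6
```

Request:
servo_tool(
  motion=[
    {"x": 0,"y": 0,"z": 0,"rx": 0,"ry": 0,"rz": 0,"grip": 52},
    {"x": 0,"y": 0,"z": 0,"rx": 0,"ry": 0,"rz": 0,"grip": 52},
    {"x": 0,"y": 0,"z": 0,"rx": 0,"ry": 0,"rz": 0,"grip": 52},
    {"x": 0,"y": 0,"z": 0,"rx": 0,"ry": 0,"rz": 0,"grip": 52},
    {"x": 0,"y": 0,"z": 0,"rx": 0,"ry": 0,"rz": 0,"grip": 52},
    {"x": 0,"y": 0,"z": 0,"rx": 0,"ry": 0,"rz": 0,"grip": 52},
    {"x": 0,"y": 0,"z": 0,"rx": 0,"ry": 0,"rz": 0,"grip": 52},
    {"x": 0,"y": 0,"z": 0,"rx": 0,"ry": 0,"rz": 0,"grip": 52},
    {"x": 0,"y": 0,"z": 0,"rx": 0,"ry": 0,"rz": 0,"grip": 52},
    {"x": 0,"y": 0,"z": 0,"rx": 0,"ry": 0,"rz": 0,"grip": 52},
  ],
  grip_force=15,
)

```text
time: 15.6
ee_pos: [0.5041, -0.16, 0.0317]
orientation: [0.0, 0.258, 0.966, -0.0]
contact_force: [-0.9, -0.7, -0.1]
opening: 0.63
gripper_force: 15.0
```

An opening of 59.4 mm means corners, not flats. The x-axis lug is the one at -60°, which puts flats at 75° mod 45, so I was 15° off. Re-grip at 75°.

Request:
servo_tool(
  motion=[
    {"x": 0,"y": 0,"z": 0,"rx": 0,"ry": 0,"rz": 0,"grip": 72},
    {"x": 0,"y": 0,"z": 0,"rx": 0,"ry": 0,"rz": 0,"grip": 72},
    {"x": 0,"y": 0,"z": 0,"rx": 0,"ry": 0,"rz": 0.12,"grip": 72},
    {"x": 0,"y": 0,"z": 0,"rx": 0,"ry": 0,"rz": 0.24,"grip": 72},
    {"x": 0,"y": 0,"z": 0,"rx": 0,"ry": 0,"rz": 0.262,"grip": 72},
    {"x": 0,"y": 0,"z": 0,"rx": 0,"ry": 0,"rz": 0.262,"grip": 52},
    {"x": 0,"y": 0,"z": 0,"rx": 0,"ry": 0,"rz": 0.262,"grip": 52},
    {"x": 0,"y": 0,"z": 0,"rx": 0,"ry": 0,"rz": 0.262,"grip": 52},
    {"x": 0,"y": 0,"z": 0,"rx": 0,"ry": 0,"rz": 0.262,"grip": 52},
    {"x": 0,"y": 0,"z": 0,"rx": 0,"ry": 0,"rz": 0.262,"grip": 52},
  ],
  grip_force=10,
)

```text
time: 16.43
ee_pos: [0.504, -0.16, 0.0317]
orientation: [-0.0, 0.13, 0.991, 0.0]
contact_force: [0.5, 0.3, -0.8]
opening: 0.595
gripper_force: 10.0
```

Now 55.9 mm: the ring is on its flats at heading 75°, so the lugs are at 60° mod 120. Lift it, turn by -22.4° and carry it over the barrel.

Request:
servo_tool(
  motion=[
    {"x": 0,"y": 0,"z": 0.3,"rx": 0,"ry": 0,"rz": 0,"grip": 50},
    {"x": 0,"y": 0,"z": 1.0,"rx": 0,"ry": 0,"rz": 0,"grip": 50},
    {"x": 0,"y": 0,"z": 2.0,"rx": 0,"ry": 0,"rz": -0.1,"grip": 50},
    {"x": -0.04,"y": 1.0,"z": 2.8,"rx": 0,"ry": 0,"rz": -0.2,"grip": 50},
    {"x": -0.08,"y": 2.2,"z": 2.8,"rx": 0,"ry": 0,"rz": -0.3,"grip": 50},
    {"x": -0.14,"y": 3.6,"z": 2.8,"rx": 0,"ry": 0,"rz": -0.391,"grip": 50},
    {"x": -0.2,"y": 5.0,"z": 2.8,"rx": 0,"ry": 0,"rz": -0.391,"grip": 50},
    {"x": -0.26,"y": 6.4,"z": 2.8,"rx": 0,"ry": 0,"rz": -0.391,"grip": 50},
    {"x": -0.32,"y": 7.8,"z": 2.8,"rx": 0,"ry": 0,"rz": -0.391,"grip": 50},
    {"x": -0.36,"y": 8.8,"z": 2.8,"rx": 0,"ry": 0,"rz": -0.391,"grip": 50},
  ],
  grip_force=15,
)

```text
time: 17.27
ee_pos: [0.4943, 0.0625, 0.1021]
orientation: [-0.0, 0.32, 0.948, 0.0]
contact_force: [1.0, -0.8, -1.8]
opening: 0.589
gripper_force: 15.0
```

Request:
servo_tool(
  motion=[
    {"x": 0,"y": 0.44,"z": 0,"rx": 0,"ry": 0,"rz": 0,"grip": 50},
    {"x": 0,"y": 0.44,"z": 0,"rx": 0,"ry": 0,"rz": 0,"grip": 50},
    {"x": 0,"y": 0.44,"z": 0,"rx": 0,"ry": 0,"rz": 0,"grip": 50},
    {"x": 0,"y": 0.44,"z": 0,"rx": 0,"ry": 0,"rz": 0,"grip": 50},
    {"x": 0,"y": 0.44,"z": 0,"rx": 0,"ry": 0,"rz": 0,"grip": 50},
    {"x": 0,"y": 0.44,"z": 0,"rx": 0,"ry": 0,"rz": 0,"grip": 50},
    {"x": 0,"y": 0.44,"z": 0,"rx": 0,"ry": 0,"rz": 0,"grip": 50},
    {"x": 0,"y": 0.44,"z": 0,"rx": 0,"ry": 0,"rz": 0,"grip": 50},
    {"x": 0,"y": 0.44,"z": 0,"rx": 0,"ry": 0,"rz": 0,"grip": 50},
    {"x": 0,"y": 0.44,"z": 0,"rx": 0,"ry": 0,"rz": 0,"grip": 50},
  ],
)

```text
time: 18.1
ee_pos: [0.495, 0.0708, 0.1017]
orientation: [-0.0, 0.32, 0.947, -0.0]
contact_force: [0.2, 0.5, -1.9]
opening: 0.591
gripper_force: 15.0
```

Run:
```python
from h import *
s=grab("side"); o=manip.get_obs(); print(o["ee_pos"],o["orientation"],o["contact_force"],o["opening"],o["qpos"])
f=lambda d,c:cv2.resize(d["image"][c[1]-35:c[1]+35,c[0]-35:c[0]+35],(560,560),interpolation=cv2.INTER_CUBIC)
cv2.imwrite("pics/m4.png",f(s,(241,200)))
```

```text
[0.495  0.0709 0.1017] [-0.      0.3202  0.9473 -0.    ] [-0.3544  0.6946 -1.7414] 0.5993255854622629 [-0.0848  0.038   2.021   0.      1.0826 -1.0037]
```

View pics/m4.png

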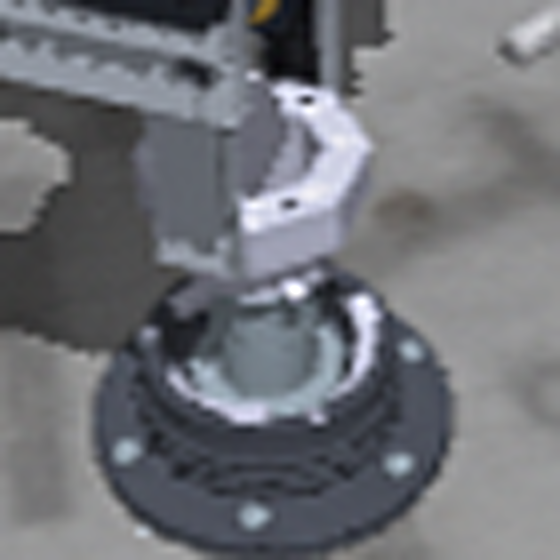

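The side view shows the ring held level over the barrel, with visible dots at crop (305,98) and (290,203). I check their heading numerically.

Run:
```python
from h import *
S=grab("side")
c=np.array([.495,.0709])
for u in((305,98),(290,203)):
    P=plane(S,np.array([206,165])+np.array(u)/8-.44,.1027)[:2]; d=P-c; print(P,np.hypot(*d),np.degrees(np.arctan2(d[1],d[0])))
a=[proj(S,[[c[0]+.0239*np.cos(t),c[1]+.0239*np.sin(t),.1027]])[0] for t in np.radians([37.6,157.6,-82.4])]
print([(p-[206,165]+.44)*8 for p in a])
```

```text
[0.5143 0.0874] 0.02532305520973282 40.51967587221085
[0.4992 0.0499] 0.02143143209490678 -78.60977727424867
[array([305.8848, 102.695 ]), array([157.9543, 150.4616]), array([288.8947, 210.8236])]
```

The heading is within about 2°. Lower over the barrel with a light grip.

Request:
servo_tool(
  motion=[
    {"x": 0,"y": 0,"z": -0.2,"rx": 0,"ry": 0,"rz": 0,"grip": 50},
    {"x": 0,"y": 0,"z": -0.4,"rx": 0,"ry": 0,"rz": 0,"grip": 50},
    {"x": 0,"y": 0,"z": -0.6,"rx": 0,"ry": 0,"rz": 0,"grip": 50},
    {"x": 0,"y": 0,"z": -0.8,"rx": 0,"ry": 0,"rz": 0,"grip": 50},
    {"x": 0,"y": 0,"z": -1.0,"rx": 0,"ry": 0,"rz": 0,"grip": 50},
    {"x": 0,"y": 0,"z": -1.15,"rx": 0,"ry": 0,"rz": 0,"grip": 50},
    {"x": 0,"y": 0,"z": -1.25,"rx": 0,"ry": 0,"rz": 0,"grip": 50},
    {"x": 0,"y": 0,"z": -1.25,"rx": 0,"ry": 0,"rz": 0,"grip": 50},
    {"x": 0,"y": 0,"z": -1.25,"rx": 0,"ry": 0,"rz": 0,"grip": 50},
    {"x": 0,"y": 0,"z": -1.25,"rx": 0,"ry": 0,"rz": 0,"grip": 50},
  ],
  grip_force=10,
)

```text
time: 19.03
ee_pos: [0.4953, 0.071, 0.0707]
orientation: [0.0, 0.32, 0.947, 0.0]
contact_force: [0.5, -0.2, -1.4]
opening: 0.594
gripper_force: 10.0
```

Request:
servo_tool(
  motion=[
    {"x": 0,"y": 0,"z": -0.05,"rx": 0,"ry": 0,"rz": 0,"grip": 50},
    {"x": 0,"y": 0,"z": -0.1,"rx": 0,"ry": 0,"rz": 0,"grip": 50},
    {"x": 0,"y": 0,"z": -0.15,"rx": 0,"ry": 0,"rz": 0,"grip": 50},
    {"x": 0,"y": 0,"z": -0.2,"rx": 0,"ry": 0,"rz": 0,"grip": 50},
    {"x": 0,"y": 0,"z": -0.25,"rx": 0,"ry": 0,"rz": 0,"grip": 50},
    {"x": 0,"y": 0,"z": -0.3,"rx": 0,"ry": 0,"rz": 0,"grip": 50},
    {"x": 0,"y": 0,"z": -0.35,"rx": 0,"ry": 0,"rz": 0,"grip": 50},
    {"x": 0,"y": 0,"z": -0.4,"rx": 0,"ry": 0,"rz": 0,"grip": 50},
    {"x": 0,"y": 0,"z": -0.4,"rx": 0,"ry": 0,"rz": 0,"grip": 50},
    {"x": 0,"y": 0,"z": -0.4,"rx": 0,"ry": 0,"rz": 0,"grip": 50},
  ],
)

```text
time: 19.87
ee_pos: [0.4949, 0.071, 0.0603]
orientation: [-0.0, 0.32, 0.947, -0.0]
contact_force: [0.2, 0.6, -0.2]
opening: 0.592
gripper_force: 10.0
```

Request:
servo_tool(
  motion=[
    {"x": 0,"y": 0,"z": -0.03,"rx": 0,"ry": 0,"rz": 0,"grip": 50},
    {"x": 0,"y": 0,"z": -0.06,"rx": 0,"ry": 0,"rz": 0,"grip": 50},
    {"x": 0,"y": 0,"z": -0.09,"rx": 0,"ry": 0,"rz": 0,"grip": 50},
    {"x": 0,"y": 0,"z": -0.12,"rx": 0,"ry": 0,"rz": 0,"grip": 50},
    {"x": 0,"y": 0,"z": -0.14,"rx": 0,"ry": 0,"rz": 0,"grip": 50},
    {"x": 0,"y": 0,"z": -0.14,"rx": 0,"ry": 0,"rz": 0,"grip": 50},
    {"x": 0,"y": 0,"z": -0.14,"rx": 0,"ry": 0,"rz": 0,"grip": 50},
    {"x": 0,"y": 0,"z": -0.14,"rx": 0,"ry": 0,"rz": 0,"grip": 50},
    {"x": 0,"y": 0,"z": -0.14,"rx": 0,"ry": 0,"rz": 0,"grip": 50},
    {"x": 0,"y": 0,"z": -0.14,"rx": 0,"ry": 0,"rz": 0,"grip": 50},
  ],
)

```text
time: 20.7
ee_pos: [0.4951, 0.071, 0.057]
orientation: [0.0, 0.32, 0.947, -0.0]
contact_force: [-0.0, -0.4, -1.7]
opening: 0.592
gripper_force: 10.0
```

Request:
servo_tool(
  motion=[
    {"x": 0,"y": 0,"z": -0.01,"rx": 0,"ry": 0,"rz": 0,"grip": 50},
    {"x": 0,"y": 0,"z": -0.02,"rx": 0,"ry": 0,"rz": 0,"grip": 50},
    {"x": 0,"y": 0,"z": -0.03,"rx": 0,"ry": 0,"rz": 0,"grip": 50},
    {"x": 0,"y": 0,"z": -0.04,"rx": 0,"ry": 0,"rz": 0,"grip": 50},
    {"x": 0,"y": 0,"z": -0.05,"rx": 0,"ry": 0,"rz": 0,"grip": 50},
    {"x": 0,"y": 0,"z": -0.06,"rx": 0,"ry": 0,"rz": 0,"grip": 50},
    {"x": 0,"y": 0,"z": -0.06,"rx": 0,"ry": 0,"rz": 0,"grip": 50},
    {"x": 0,"y": 0,"z": -0.06,"rx": 0,"ry": 0,"rz": 0,"grip": 50},
    {"x": 0,"y": 0,"z": -0.06,"rx": 0,"ry": 0,"rz": 0,"grip": 50},
    {"x": 0,"y": 0,"z": -0.06,"rx": 0,"ry": 0,"rz": 0,"grip": 50},
  ],
)

```text
time: 21.53
ee_pos: [0.495, 0.071, 0.0555]
orientation: [-0.0, 0.32, 0.947, -0.0]
contact_force: [-0.7, 0.1, 0.6]
opening: 0.598
gripper_force: 10.0
```

```bash
python3 -c "
from h import *
for i in range(2): manip.get_image('side'); o=manip.get_obs(); print(o['time'],o['ee_pos'],o['contact_force'],o['wrist_torque'])"
```

```text
21.5833 [0.495  0.071  0.0555] [-1.5772  0.097  -0.236 ] [-0.0729  0.1312  0.0089]
21.6333 [0.495  0.071  0.0555] [-0.859  -0.9141  0.8753] [-0.0276  0.1436 -0.0008]
```

Ring contact at a height of about 23.8 mm with roughly 2 N on the lens, so free rest is about 24.3 mm, snug about 22.3 mm, and I expect roughly 62° of turn. First 35° clockwise at this height.

Request:
servo_tool(
  motion=[
    {"x": 0,"y": 0,"z": 0,"rx": 0,"ry": 0,"rz": -0.06,"grip": 50},
    {"x": 0,"y": 0,"z": 0,"rx": 0,"ry": 0,"rz": -0.12,"grip": 50},
    {"x": 0,"y": 0,"z": 0,"rx": 0,"ry": 0,"rz": -0.18,"grip": 50},
    {"x": 0,"y": 0,"z": 0,"rx": 0,"ry": 0,"rz": -0.25,"grip": 50},
    {"x": 0,"y": 0,"z": 0,"rx": 0,"ry": 0,"rz": -0.32,"grip": 50},
    {"x": 0,"y": 0,"z": 0,"rx": 0,"ry": 0,"rz": -0.39,"grip": 50},
    {"x": 0,"y": 0,"z": 0,"rx": 0,"ry": 0,"rz": -0.46,"grip": 50},
    {"x": 0,"y": 0,"z": 0,"rx": 0,"ry": 0,"rz": -0.53,"grip": 50},
    {"x": 0,"y": 0,"z": 0,"rx": 0,"ry": 0,"rz": -0.6,"grip": 50},
    {"x": 0,"y": 0,"z": 0,"rx": 0,"ry": 0,"rz": -0.6,"grip": 50},
  ],
)

```text
time: 22.47
ee_pos: [0.4952, 0.071, 0.0555]
orientation: [0.0, 0.586, 0.81, 0.0]
contact_force: [-0.4, 0.9, -0.0]
opening: 0.592
gripper_force: 10.0
```

```bash
cat > f.py <<'E'
from h import *
F=[]
for i in range(4): manip.get_image('side'); o=manip.get_obs(); F.append(np.r_[o['ee_pos'],o['contact_force'],o['wrist_torque']])
q=o['orientation']; print(o['time'],np.mean(F,0),np.std(F,0)[3:],"yaw",np.degrees(2*np.arctan2(q[2],q[1]))-90,o['opening'])
E
python3 f.py
```

```text
22.6667 [ 0.4952  0.071   0.0555  0.3003 -0.0969 -0.5394 -0.0278 -0.0096 -0.0157] [0.3915 0.3327 0.5535 0.012  0.0279 0.0116] yaw 18.34878009644487 0.5931386509113218
```

Request:
servo_tool(
  motion=[
    {"x": 0,"y": 0,"z": 0,"rx": 0,"ry": 0,"rz": -0.03,"grip": 50},
    {"x": 0,"y": 0,"z": 0,"rx": 0,"ry": 0,"rz": -0.06,"grip": 50},
    {"x": 0,"y": 0,"z": -0.01,"rx": 0,"ry": 0,"rz": -0.09,"grip": 50},
    {"x": 0,"y": 0,"z": -0.01,"rx": 0,"ry": 0,"rz": -0.12,"grip": 50},
    {"x": 0,"y": 0,"z": -0.02,"rx": 0,"ry": 0,"rz": -0.15,"grip": 50},
    {"x": 0,"y": 0,"z": -0.02,"rx": 0,"ry": 0,"rz": -0.17,"grip": 50},
    {"x": 0,"y": 0,"z": -0.02,"rx": 0,"ry": 0,"rz": -0.19,"grip": 50},
    {"x": 0,"y": 0,"z": -0.02,"rx": 0,"ry": 0,"rz": -0.19,"grip": 50},
    {"x": 0,"y": 0,"z": -0.02,"rx": 0,"ry": 0,"rz": -0.19,"grip": 50},
    {"x": 0,"y": 0,"z": -0.02,"rx": 0,"ry": 0,"rz": -0.19,"grip": 50},
  ],
)

```text
time: 23.5
ee_pos: [0.4952, 0.071, 0.0551]
orientation: [0.0, 0.66, 0.751, 0.0]
contact_force: [0.4, -0.4, 1.3]
opening: 0.596
gripper_force: 10.0
```

```bash
python3 f.py
```

```text
23.7 [ 0.4952  0.071   0.0551  0.3363 -0.0416  1.5088 -0.0763 -0.015  -0.0226] [0.4851 0.5366 0.3855 0.0143 0.0213 0.0231] yaw 7.398755090092294 0.5948022029664941
```

Request:
servo_tool(
  motion=[
    {"x": 0,"y": 0,"z": 0,"rx": 0,"ry": 0,"rz": -0.02,"grip": 50},
    {"x": 0,"y": 0,"z": 0,"rx": 0,"ry": 0,"rz": -0.04,"grip": 50},
    {"x": 0,"y": 0,"z": -0.01,"rx": 0,"ry": 0,"rz": -0.06,"grip": 50},
    {"x": 0,"y": 0,"z": -0.01,"rx": 0,"ry": 0,"rz": -0.08,"grip": 50},
    {"x": 0,"y": 0,"z": -0.02,"rx": 0,"ry": 0,"rz": -0.1,"grip": 50},
    {"x": 0,"y": 0,"z": -0.02,"rx": 0,"ry": 0,"rz": -0.12,"grip": 50},
    {"x": 0,"y": 0,"z": -0.02,"rx": 0,"ry": 0,"rz": -0.14,"grip": 50},
    {"x": 0,"y": 0,"z": -0.02,"rx": 0,"ry": 0,"rz": -0.14,"grip": 50},
    {"x": 0,"y": 0,"z": -0.02,"rx": 0,"ry": 0,"rz": -0.14,"grip": 50},
    {"x": 0,"y": 0,"z": -0.02,"rx": 0,"ry": 0,"rz": -0.14,"grip": 50},
  ],
)

```text
time: 24.53
ee_pos: [0.4951, 0.071, 0.0545]
orientation: [0.0, 0.711, 0.703, 0.0]
contact_force: [0.4, 0.4, 3.6]
opening: 0.594
gripper_force: 10.0
```

```bash
python3 f.py
```

```text
24.7333 [ 0.4951  0.071   0.0545 -0.1267 -0.0375  3.1511 -0.0498  0.0759 -0.03  ] [0.3896 0.3061 0.7984 0.0122 0.0275 0.0322] yaw -0.6360697971075382 0.5954153302367412
```

Request:
servo_tool(
  motion=[
    {"x": 0,"y": 0,"z": 0,"rx": 0,"ry": 0,"rz": -0.015,"grip": 50},
    {"x": 0,"y": 0,"z": 0,"rx": 0,"ry": 0,"rz": -0.03,"grip": 50},
    {"x": 0,"y": 0,"z": 0,"rx": 0,"ry": 0,"rz": -0.045,"grip": 50},
    {"x": 0,"y": 0,"z": -0.005,"rx": 0,"ry": 0,"rz": -0.06,"grip": 50},
    {"x": 0,"y": 0,"z": -0.01,"rx": 0,"ry": 0,"rz": -0.075,"grip": 50},
    {"x": 0,"y": 0,"z": -0.01,"rx": 0,"ry": 0,"rz": -0.09,"grip": 50},
    {"x": 0,"y": 0,"z": -0.01,"rx": 0,"ry": 0,"rz": -0.09,"grip": 50},
    {"x": 0,"y": 0,"z": -0.01,"rx": 0,"ry": 0,"rz": -0.09,"grip": 50},
    {"x": 0,"y": 0,"z": -0.01,"rx": 0,"ry": 0,"rz": -0.09,"grip": 50},
    {"x": 0,"y": 0,"z": -0.01,"rx": 0,"ry": 0,"rz": -0.09,"grip": 50},
  ],
)

```text
time: 25.57
ee_pos: [0.4951, 0.071, 0.0543]
orientation: [0.0, 0.742, 0.67, 0.0]
contact_force: [-0.6, -0.4, 4.1]
opening: 0.595
gripper_force: 10.0
```

```bash
python3 f.py
```

```text
25.7667 [ 0.4951  0.071   0.0543 -0.0117 -0.1304  3.9683 -0.0775  0.0976 -0.0479] [0.5186 0.7246 0.4457 0.0183 0.0381 0.0301] yaw -5.788010400878619 0.5932648252801845
```

Request:
servo_tool(
  motion=[
    {"x": 0,"y": 0,"z": 0,"rx": 0,"ry": 0,"rz": -0.01,"grip": 50},
    {"x": 0,"y": 0,"z": 0,"rx": 0,"ry": 0,"rz": -0.02,"grip": 50},
    {"x": 0,"y": 0,"z": 0,"rx": 0,"ry": 0,"rz": -0.03,"grip": 50},
    {"x": 0,"y": 0,"z": 0,"rx": 0,"ry": 0,"rz": -0.04,"grip": 50},
    {"x": 0,"y": 0,"z": 0,"rx": 0,"ry": 0,"rz": -0.05,"grip": 50},
    {"x": 0,"y": 0,"z": 0,"rx": 0,"ry": 0,"rz": -0.05,"grip": 50},
    {"x": 0,"y": 0,"z": 0,"rx": 0,"ry": 0,"rz": -0.05,"grip": 50},
    {"x": 0,"y": 0,"z": 0,"rx": 0,"ry": 0,"rz": -0.05,"grip": 50},
    {"x": 0,"y": 0,"z": 0,"rx": 0,"ry": 0,"rz": -0.05,"grip": 50},
    {"x": 0,"y": 0,"z": 0,"rx": 0,"ry": 0,"rz": -0.05,"grip": 50},
  ],
)

```text
time: 26.6
ee_pos: [0.4951, 0.071, 0.0543]
orientation: [0.0, 0.758, 0.652, 0.0]
contact_force: [0.1, -0.7, 4.1]
opening: 0.595
gripper_force: 10.0
```

```bash
python3 f.py
```

```text
26.8 [ 0.4951  0.071   0.0543  0.3042 -0.6403  4.6711 -0.1239  0.0093  0.0642] [0.661  0.3366 0.24   0.0275 0.0231 0.022 ] yaw -8.652767758038962 0.6001437468116614
```

Request:
servo_tool(
  motion=[
    {"x": 0,"y": 0,"z": 0,"rx": 0,"ry": 0,"rz": -0.01,"grip": 50},
    {"x": 0,"y": 0,"z": 0,"rx": 0,"ry": 0,"rz": -0.02,"grip": 50},
    {"x": 0,"y": 0,"z": 0,"rx": 0,"ry": 0,"rz": -0.03,"grip": 50},
    {"x": 0,"y": 0,"z": 0,"rx": 0,"ry": 0,"rz": -0.04,"grip": 50},
    {"x": 0,"y": 0,"z": 0,"rx": 0,"ry": 0,"rz": -0.04,"grip": 50},
    {"x": 0,"y": 0,"z": 0,"rx": 0,"ry": 0,"rz": -0.04,"grip": 50},
    {"x": 0,"y": 0,"z": 0,"rx": 0,"ry": 0,"rz": -0.04,"grip": 50},
    {"x": 0,"y": 0,"z": 0,"rx": 0,"ry": 0,"rz": -0.04,"grip": 50},
    {"x": 0,"y": 0,"z": 0,"rx": 0,"ry": 0,"rz": -0.04,"grip": 50},
    {"x": 0,"y": 0,"z": 0,"rx": 0,"ry": 0,"rz": -0.04,"grip": 50},
  ],
)

```text
time: 27.63
ee_pos: [0.4951, 0.071, 0.0543]
orientation: [0.0, 0.771, 0.636, 0.0]
contact_force: [0.1, -0.7, 4.7]
opening: 0.598
gripper_force: 10.0
```

```bash
python3 f.py
```

```text
27.8333 [ 0.4951  0.071   0.0542  0.6213 -0.3969  4.6347 -0.2201 -0.0077  0.1146] [0.3949 0.6833 0.4635 0.0232 0.0231 0.0206] yaw -10.948298212140216 0.5935619269888454
```

Torque is rising, about +0.15 N·m over its baseline, with the hand still carrying about 6 N. To test whether the thread already holds the ring, I raise the hand 0.25 mm: a stiff force drop means it is engaged.

Request:
servo_tool(
  motion=[
    {"x": 0,"y": 0,"z": 0.01,"rx": 0,"ry": 0,"rz": 0,"grip": 50},
    {"x": 0,"y": 0,"z": 0.01,"rx": 0,"ry": 0,"rz": 0,"grip": 50},
    {"x": 0,"y": 0,"z": 0.01,"rx": 0,"ry": 0,"rz": 0,"grip": 50},
    {"x": 0,"y": 0,"z": 0.01,"rx": 0,"ry": 0,"rz": 0,"grip": 50},
    {"x": 0,"y": 0,"z": 0.01,"rx": 0,"ry": 0,"rz": 0,"grip": 50},
    {"x": 0,"y": 0,"z": 0.01,"rx": 0,"ry": 0,"rz": 0,"grip": 50},
    {"x": 0,"y": 0,"z": 0.01,"rx": 0,"ry": 0,"rz": 0,"grip": 50},
    {"x": 0,"y": 0,"z": 0.01,"rx": 0,"ry": 0,"rz": 0,"grip": 50},
    {"x": 0,"y": 0,"z": 0.01,"rx": 0,"ry": 0,"rz": 0,"grip": 50},
    {"x": 0,"y": 0,"z": 0.01,"rx": 0,"ry": 0,"rz": 0,"grip": 50},
  ],
)

```text
time: 28.67
ee_pos: [0.4951, 0.071, 0.0543]
orientation: [0.0, 0.771, 0.636, 0.0]
contact_force: [3.0, -1.9, -1.2]
opening: 0.592
gripper_force: 10.0
```

```bash
python3 f.py
```

```text
28.8667 [ 0.495   0.071   0.0543  3.4892 -1.3432 -1.0738 -0.3848 -0.6474  0.0798] [0.3501 0.8155 0.721  0.0193 0.0225 0.0264] yaw -10.943279722970615 0.5957856222821104
```

The force dropped stiffly, so the thread is holding the ring. Now the hand is unloaded, and I tighten in small steps, following the pitch.

Request:
servo_tool(
  motion=[
    {"x": 0,"y": 0,"z": 0,"rx": 0,"ry": 0,"rz": -0.007,"grip": 50},
    {"x": 0,"y": 0,"z": -0.003,"rx": 0,"ry": 0,"rz": -0.014,"grip": 50},
    {"x": 0,"y": 0,"z": -0.003,"rx": 0,"ry": 0,"rz": -0.021,"grip": 50},
    {"x": 0,"y": 0,"z": -0.006,"rx": 0,"ry": 0,"rz": -0.028,"grip": 50},
    {"x": 0,"y": 0,"z": -0.006,"rx": 0,"ry": 0,"rz": -0.035,"grip": 50},
    {"x": 0,"y": 0,"z": -0.006,"rx": 0,"ry": 0,"rz": -0.035,"grip": 50},
    {"x": 0,"y": 0,"z": -0.006,"rx": 0,"ry": 0,"rz": -0.035,"grip": 50},
    {"x": 0,"y": 0,"z": -0.006,"rx": 0,"ry": 0,"rz": -0.035,"grip": 50},
    {"x": 0,"y": 0,"z": -0.006,"rx": 0,"ry": 0,"rz": -0.035,"grip": 50},
    {"x": 0,"y": 0,"z": -0.006,"rx": 0,"ry": 0,"rz": -0.035,"grip": 50},
  ],
)

```text
time: 29.7
ee_pos: [0.4948, 0.071, 0.0543]
orientation: [-0.0, 0.782, 0.623, -0.0]
contact_force: [0.6, -2.0, 0.9]
opening: 0.593
gripper_force: 10.0
```

```bash
python3 f.py
```

```text
29.9 [ 0.4948  0.071   0.0543  0.2764 -3.1831  0.1124 -0.6616 -0.1732  0.1577] [0.6587 0.4761 0.3242 0.0111 0.0428 0.0206] yaw -12.944356611096978 0.5946644856082165
```

Torque is climbing, but there is also a tilting moment from the hand. I release and re-grip to clear it.

Request:
servo_tool(
  motion=[
    {"x": 0,"y": 0,"z": 0,"rx": 0,"ry": 0,"rz": 0,"grip": 64},
    {"x": 0,"y": 0,"z": 0,"rx": 0,"ry": 0,"rz": 0,"grip": 64},
    {"x": 0,"y": 0,"z": 0,"rx": 0,"ry": 0,"rz": 0,"grip": 64},
    {"x": 0,"y": 0,"z": 0,"rx": 0,"ry": 0,"rz": 0,"grip": 64},
    {"x": 0,"y": 0,"z": 0,"rx": 0,"ry": 0,"rz": 0,"grip": 64},
    {"x": 0,"y": 0,"z": 0,"rx": 0,"ry": 0,"rz": 0,"grip": 64},
    {"x": 0,"y": 0,"z": 0,"rx": 0,"ry": 0,"rz": 0,"grip": 64},
    {"x": 0,"y": 0,"z": 0,"rx": 0,"ry": 0,"rz": 0,"grip": 64},
    {"x": 0,"y": 0,"z": 0,"rx": 0,"ry": 0,"rz": 0,"grip": 64},
    {"x": 0,"y": 0,"z": 0,"rx": 0,"ry": 0,"rz": 0,"grip": 64},
  ],
)

```text
time: 30.73
ee_pos: [0.495, 0.071, 0.0543]
orientation: [-0.0, 0.782, 0.623, 0.0]
contact_force: [-0.4, 0.1, 0.4]
opening: 0.682
gripper_force: 0.0
```

```bash
python3 f.py
```

```text
30.9333 [ 0.495   0.071   0.0543  0.0233  0.2544  0.0472 -0.0186  0.0851  0.0005] [0.2833 0.1732 0.2111 0.0152 0.0207 0.0157] yaw -12.950950007808885 0.6844718702393204
```

Request:
servo_tool(
  motion=[
    {"x": 0,"y": 0,"z": 0,"rx": 0,"ry": 0,"rz": 0,"grip": 50},
    {"x": 0,"y": 0,"z": 0,"rx": 0,"ry": 0,"rz": 0,"grip": 50},
    {"x": 0,"y": 0,"z": 0,"rx": 0,"ry": 0,"rz": 0,"grip": 50},
    {"x": 0,"y": 0,"z": 0,"rx": 0,"ry": 0,"rz": 0,"grip": 50},
    {"x": 0,"y": 0,"z": 0,"rx": 0,"ry": 0,"rz": 0,"grip": 50},
    {"x": 0,"y": 0,"z": 0,"rx": 0,"ry": 0,"rz": 0,"grip": 50},
    {"x": 0,"y": 0,"z": 0,"rx": 0,"ry": 0,"rz": 0,"grip": 50},
    {"x": 0,"y": 0,"z": 0,"rx": 0,"ry": 0,"rz": 0,"grip": 50},
    {"x": 0,"y": 0,"z": 0,"rx": 0,"ry": 0,"rz": 0,"grip": 50},
    {"x": 0,"y": 0,"z": 0,"rx": 0,"ry": 0,"rz": 0,"grip": 50},
  ],
  grip_force=10,
)

```text
time: 31.77
ee_pos: [0.4949, 0.0711, 0.0543]
orientation: [-0.0, 0.782, 0.623, -0.0]
contact_force: [-3.1, 0.3, 3.9]
opening: 0.595
gripper_force: 10.0
```

```bash
python3 f.py
```

```text
31.9667 [ 0.4949  0.0711  0.0543 -2.833   1.059   3.3013  0.1122  0.6129 -0.005 ] [0.5225 0.4377 0.3793 0.0345 0.0199 0.0173] yaw -12.948039633050016 0.5931396678526151
```

Request:
servo_tool(
  motion=[
    {"x": 0,"y": 0,"z": 0,"rx": 0,"ry": 0,"rz": -0.005,"grip": 50},
    {"x": 0,"y": 0,"z": 0,"rx": 0,"ry": 0,"rz": -0.01,"grip": 50},
    {"x": 0,"y": 0,"z": 0,"rx": 0,"ry": 0,"rz": -0.015,"grip": 50},
    {"x": 0,"y": 0,"z": 0,"rx": 0,"ry": 0,"rz": -0.02,"grip": 50},
    {"x": 0,"y": 0,"z": 0,"rx": 0,"ry": 0,"rz": -0.025,"grip": 50},
    {"x": 0,"y": 0,"z": 0,"rx": 0,"ry": 0,"rz": -0.03,"grip": 50},
    {"x": 0,"y": 0,"z": 0,"rx": 0,"ry": 0,"rz": -0.03,"grip": 50},
    {"x": 0,"y": 0,"z": 0,"rx": 0,"ry": 0,"rz": -0.03,"grip": 50},
    {"x": 0,"y": 0,"z": 0,"rx": 0,"ry": 0,"rz": -0.03,"grip": 50},
    {"x": 0,"y": 0,"z": 0,"rx": 0,"ry": 0,"rz": -0.03,"grip": 50},
  ],
)

```text
time: 32.8
ee_pos: [0.4951, 0.0709, 0.0543]
orientation: [0.0, 0.792, 0.611, 0.0]
contact_force: [-2.4, -0.4, 2.7]
opening: 0.597
gripper_force: 10.0
```

```bash
python3 f.py
```

```text
33.0 [ 0.495   0.0709  0.0543 -2.7678 -0.1768  3.0567 -0.1323  0.6239  0.247 ] [0.2706 0.4687 0.1724 0.0197 0.0166 0.0303] yaw -14.66952778099234 0.5925169378962006
```

Torque is 0.25 N·m and rising steeply, so it is at or near snug. To be sure of the preload without the hand's side load, I release, recentre 0.25 mm, and re-grip for a final light check.

Request:
servo_tool(
  motion=[
    {"x": 0,"y": 0,"z": 0,"rx": 0,"ry": 0,"rz": 0,"grip": 64},
    {"x": 0,"y": 0,"z": 0,"rx": 0,"ry": 0,"rz": 0,"grip": 64},
    {"x": 0,"y": 0,"z": 0,"rx": 0,"ry": 0,"rz": 0,"grip": 64},
    {"x": -0.01,"y": 0,"z": 0,"rx": 0,"ry": 0,"rz": 0,"grip": 64},
    {"x": -0.01,"y": 0,"z": 0,"rx": 0,"ry": 0,"rz": 0,"grip": 64},
    {"x": -0.01,"y": 0,"z": 0,"rx": 0,"ry": 0,"rz": 0,"grip": 50},
    {"x": -0.01,"y": 0,"z": 0,"rx": 0,"ry": 0,"rz": 0,"grip": 50},
    {"x": -0.01,"y": 0,"z": 0,"rx": 0,"ry": 0,"rz": 0,"grip": 50},
    {"x": -0.01,"y": 0,"z": 0,"rx": 0,"ry": 0,"rz": 0,"grip": 50},
    {"x": -0.01,"y": 0,"z": 0,"rx": 0,"ry": 0,"rz": 0,"grip": 50},
  ],
)

```text
time: 33.83
ee_pos: [0.4949, 0.071, 0.0543]
orientation: [0.0, 0.792, 0.611, 0.0]
contact_force: [1.3, -0.2, -1.0]
opening: 0.596
gripper_force: 10.0
```

```bash
python3 f.py
```

```text
34.0333 [ 0.4949  0.071   0.0543  1.2699 -0.2872 -1.4883 -0.0986 -0.1658 -0.0174] [0.1936 0.1723 0.2055 0.0163 0.0319 0.0307] yaw -14.670068476475876 0.5958894753135966
```

Request:
servo_tool(
  motion=[
    {"x": 0,"y": 0,"z": 0,"rx": 0,"ry": 0,"rz": -0.004,"grip": 50},
    {"x": 0,"y": 0,"z": 0,"rx": 0,"ry": 0,"rz": -0.008,"grip": 50},
    {"x": 0,"y": 0,"z": 0,"rx": 0,"ry": 0,"rz": -0.012,"grip": 50},
    {"x": 0,"y": 0,"z": 0,"rx": 0,"ry": 0,"rz": -0.016,"grip": 50},
    {"x": 0,"y": 0,"z": 0,"rx": 0,"ry": 0,"rz": -0.016,"grip": 50},
    {"x": 0,"y": 0,"z": 0,"rx": 0,"ry": 0,"rz": -0.016,"grip": 50},
    {"x": 0,"y": 0,"z": 0,"rx": 0,"ry": 0,"rz": -0.016,"grip": 50},
    {"x": 0,"y": 0,"z": 0,"rx": 0,"ry": 0,"rz": -0.016,"grip": 50},
    {"x": 0,"y": 0,"z": 0,"rx": 0,"ry": 0,"rz": -0.016,"grip": 50},
    {"x": 0,"y": 0,"z": 0,"rx": 0,"ry": 0,"rz": -0.016,"grip": 50},
  ],
)

```text
time: 34.87
ee_pos: [0.4948, 0.071, 0.0543]
orientation: [0.0, 0.796, 0.605, 0.0]
contact_force: [1.6, -1.6, -2.1]
opening: 0.595
gripper_force: 10.0
```

```bash
python3 f.py
```

```text
35.0667 [ 0.4948  0.0709  0.0543  1.7725 -0.814  -1.5716 -0.2797 -0.3698  0.2073] [0.3722 0.3317 0.5983 0.0252 0.0306 0.0452] yaw -15.585085244640553 0.5965401579128214
```

Request:
servo_tool(
  motion=[
    {"x": 0,"y": 0,"z": 0,"rx": 0,"ry": 0,"rz": -0.003,"grip": 50},
    {"x": 0,"y": 0,"z": 0,"rx": 0,"ry": 0,"rz": -0.006,"grip": 50},
    {"x": 0,"y": 0,"z": 0,"rx": 0,"ry": 0,"rz": -0.009,"grip": 50},
    {"x": 0,"y": 0,"z": 0,"rx": 0,"ry": 0,"rz": -0.009,"grip": 50},
    {"x": 0,"y": 0,"z": 0,"rx": 0,"ry": 0,"rz": -0.009,"grip": 50},
    {"x": 0,"y": 0,"z": 0,"rx": 0,"ry": 0,"rz": -0.009,"grip": 50},
    {"x": 0,"y": 0,"z": 0,"rx": 0,"ry": 0,"rz": -0.009,"grip": 50},
    {"x": 0,"y": 0,"z": 0,"rx": 0,"ry": 0,"rz": -0.009,"grip": 50},
    {"x": 0,"y": 0,"z": 0,"rx": 0,"ry": 0,"rz": -0.009,"grip": 50},
    {"x": 0,"y": 0,"z": 0,"rx": 0,"ry": 0,"rz": -0.009,"grip": 50},
  ],
)

```text
time: 35.9
ee_pos: [0.4948, 0.071, 0.0543]
orientation: [0.0, 0.799, 0.601, 0.0]
contact_force: [1.1, -1.3, -2.5]
opening: 0.595
gripper_force: 10.0
```

```bash
python3 f.py
```

```text
36.1 [ 0.4948  0.071   0.0543  2.2512 -2.3955 -2.161  -0.5151 -0.3409  0.2598] [0.4402 0.2449 0.3649 0.0268 0.0189 0.0269] yaw -16.095926173621777 0.5953713510942681
```

Snug: torque is 0.28 N·m with the hand unloaded. Let go and withdraw straight up.

Request:
servo_tool(
  motion=[
    {"x": 0,"y": 0,"z": 0,"rx": 0,"ry": 0,"rz": 0,"grip": 66},
    {"x": 0,"y": 0,"z": 0,"rx": 0,"ry": 0,"rz": 0,"grip": 72},
    {"x": 0,"y": 0,"z": 0,"rx": 0,"ry": 0,"rz": 0,"grip": 76},
    {"x": 0,"y": 0,"z": 0,"rx": 0,"ry": 0,"rz": 0,"grip": 76},
    {"x": 0,"y": 0,"z": 0.5,"rx": 0,"ry": 0,"rz": 0,"grip": 76},
    {"x": 0,"y": 0,"z": 1.2,"rx": 0,"ry": 0,"rz": 0,"grip": 76},
    {"x": 0,"y": 0,"z": 2.2,"rx": 0,"ry": 0,"rz": 0,"grip": 76},
    {"x": 0,"y": 0,"z": 3.2,"rx": 0,"ry": 0,"rz": 0,"grip": 76},
    {"x": 0,"y": 0,"z": 4,"rx": 0,"ry": 0,"rz": 0,"grip": 76},
    {"x": 0,"y": 0,"z": 4,"rx": 0,"ry": 0,"rz": 0,"grip": 76},
  ],
)

```text
time: 36.93
ee_pos: [0.4976, 0.071, 0.1589]
orientation: [0.003, 0.799, 0.601, 0.003]
contact_force: [0.4, -0.0, 0.3]
opening: 0.811
gripper_force: 0.0
```

Run:
```python
from h import *
s=grab("side"); o=manip.get_obs(); print(o["ee_pos"],o["contact_force"],o["opening"])
cv2.imwrite("pics/m5.png",cv2.resize(s["image"][165:245,200:280],(480,480),interpolation=cv2.INTER_CUBIC))
for h in(.0545,.0553,.0575):
    a=[proj(s,[[.495+.0239*np.cos(t),.0709+.0239*np.sin(t),h]])[0] for t in np.radians(np.array([0,120,240])+37.6-68.7)]
    print(h,[(p-[200,165]+.42)*6 for p in a])
```

```text
[0.4963 0.0711 0.1564] [-0.3735  0.5926 -0.0899] 0.8099682628334737
0.0545 [array([296.9464, 226.8078]), array([214.5139, 173.0495]), array([182.7425, 252.5794])]
0.0553 [array([296.8717, 225.1854]), array([214.3882, 171.433 ]), array([182.5902, 250.9567])]
0.0575 [array([296.6658, 220.7126]), array([214.0415, 166.9769]), array([182.1705, 246.4828])]
```

View pics/m5.png

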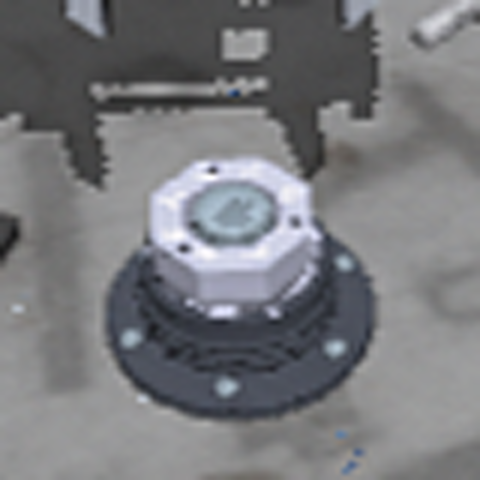

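The side view shows the ring level in the cell with the glass centred in it. Its dots at (295,222), (213,170), (183,246) lie where a 68.7° turn predicts, and the hand is clear. Handing in.

```bash
python3 -c "
from cell import manip
print(manip.job_done())"
```

```text
the job is handed in; nothing more can be done
None
```

The lens is seated in the cell and the ring is screwed down about 69° to what I judge is snug. The clamp force was not measured: I infer roughly 10–20 N from the turning torque. The ring is let go, the hand is clear and the job is handed in, but no verdict came back.

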